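# Empty the garlic caddy and hold it to its rack for screwing

## Task

Pick up the wooden garlic caddy by the tab on its back board, tip its three garlic bulbs out into the blue bowl, then set the empty caddy upright on the ledge of the rack, with its back board between the two posts. Press it back square and evenly against the two rubber buffers until both are squeezed about halfway (a steady push of roughly 12 newtons, never squeezing them flat), and finish while still gripping and pressing it like that, so that a colleague can put the screws in. Do not push the bowl or the other kitchen things about.

Things in the scene. Friction and masses are not known exactly. Their poses are not given: they have to be found in the camera images.
- caddy: brown wooden caddy, 0.36 kg empty: upright back board 150 wide, 16 thick, 96 tall, with a tab rising to 126; in front of it a flat floor 8 thick, 135 long, with side walls 8 thick, 32 high, and no front wall. Origin: underside, middle of the board's width and thickness. x points out of the board's back (at x = +8), y along the board, z up; the floor runs from x = -8 to -143 (front)
- caddy_grip (a point): middle of the caddy's grip tab (70 wide, 16 thick, top 126 mm above the caddy's underside), 114 mm above the underside; a good place for the TCP, the fingers closing across the 16 mm (caddy x). Axes as the caddy
- caddy_lip (a point): middle of the open front edge of the caddy's floor, on its upper face, 143 mm in front of the caddy's origin and 8 mm above its underside
- bowl: blue ceramic bowl, loose, 0.6 kg, 210 across the rim, 78 high, wall 5, foot 95 across. Origin: centre of its underside
- rack: pale wooden rack, fixed: base plank 150x200x18, two posts 200 tall, 20 wide, inner faces 157 apart, between them a ledge with its top at 100 mm and behind, above it, a rail 146 to 180 mm high with two rubber buffers that point forward. Nothing is higher than 200. Origin: on the worktop below the middle of the plane of the unpressed buffer tips. x backwards (the way to press), y left, z up
- rack_seat (a point): top of the ledge, middle between the posts, in the plane of the unpressed buffer tips; axes as the rack. Ledge: from 28 mm in front of this plane to 27 behind. Posts: from 15 mm in front (flared entry to 24) to 27 behind. Touching the buffers, the caddy has its origin 8 mm in front of this point and the same axes
- buffer_left (a joint): squeeze of the left (+y) rubber buffer, 0 free, 0.006 m flat. Round black buffer 18 across, centre 45 mm left of the rack's middle and 160 mm above the worktop; springy, about 2 N per mm
- buffer_right (a joint): the same for the right (-y) buffer, 45 mm right of the rack's middle
- screwdriver: red-handled screwdriver, 170 long, lying on the worktop: leave alone. Origin: under its middle
- mill: dark wooden pepper mill, 58 across, 170 tall: leave alone. Origin: centre of its underside
- spice_jar: spice jar, 41 across, 105 tall, dark cap: leave alone. Origin: centre of its underside
- lemon: lemon, 70x51x52 mm, lying: leave alone. Origin: its underside
- garlic_1_mid (a point): middle of a white garlic bulb, about 60x57x58 mm, 39 g, one of three that stand on the caddy's floor; this point is 29 mm above its foot. Once the caddy is tipped forward by about 50 degrees they have all rolled or slid off over its front edge
- garlic_2_mid (a point): middle of a white garlic bulb, about 60x57x58 mm, 39 g, one of three that stand on the caddy's floor; this point is 29 mm above its foot. Once the caddy is tipped forward by about 50 degrees they have all rolled or slid off over its front edge
- garlic_3_mid (a point): middle of a white garlic bulb, about 60x57x58 mm, 39 g, one of three that stand on the caddy's floor; this point is 29 mm above its foot. Once the caddy is tipped forward by about 50 degrees they have all rolled or slid off over its front edge
Things that resemble listed ones, but are neither listed nor needed, are in the scene too. There is more than one size of the bowl; the one meant has the size given above.

How it is judged:
By the outcome, as a careful person would: the job done as asked, in the order asked, and still so for the second after the job is handed in, while the arm keeps its last pose, push and grip.
It also fails if it takes over 62 s, if anything falls off the work surface, if the arm or the gripper's body presses on something with over 40 N, if the wrist force passes 120 N, or if a joint passes its speed limit or range.

## Robot

A 6-joint arm with a two-finger parallel gripper is mounted at the origin on a cart in front of the work surface, level with it; the furniture and walls round the work are solid. World frame = base frame: x ahead of the robot, y to its left, z up, the work surface at z = 0. Lengths are in m, angles in rad, forces in N, time in s.
With the tool pointing down it reaches from about 0.425 to 0.925 m from the base axis. Payload 12.5 kg.
Tool frame: the origin (TCP) lies between the finger pads, 19 mm behind the fingertips; this is the grasp point; z points along the fingers, y is the line along which they close (so a half turn about z gives the same grasp; the last joint's range is limited). The gripper opens to 85 mm and grips with 20 to 120 N. Pads are 22 mm wide; open, the fingers measure 114 mm over their backs; the gripper's body (76 mm by 85 mm) begins 54 mm behind the grasp point. The pads swing forward as they close: fully open they stand 13 mm farther back than shut.
Start: joints at [1.148, 0.491, 1.559, -0, 1.092, -0.106], TCP at [0.195, 0.594, 0.25] pointing down, gripper open.
Joint ranges: [-3.1, 3.1], [-0.84, 2.19], [0.05, 2.79], [-1.13, 4.28], [0.06, 2.93], [-2.69, 2.69]. Speed limits (rad/s): [2.22, 2.22, 2.79, 3.14, 3.14, 3.14].

## Interface

Orientations are given as a unit quaternion [x, y, z, w].
In Python, from rig import manip gives the robot as it stands.
- The arm moves only by the tool jog_arm, never from a script. Its argument "increments" is a list of rows, each an object with "slide": the shift along the tool's x, y, z scaled (see below), a list of three; "spin": the turn about the tool's z scaled (see below); "fingers": the closure, from -1 (fully open) to 1 (shut). A call has 1 to 12 rows; each row shifts and turns the commanded pose from where the row before left it, along the tool's axes as they then stand; what a row does not reach is not made up. The controller multiplies each number of a shift by 0.03 m and each number of a turn by 6 degrees. A row lasts 1/12 s, in which the tool goes at most 41.7 mm and 7.16 degrees, less where a joint would pass 70% of its speed; a pose out of reach is approached as far as the arm can. A call with a number of a shift or a turn outside -1 to 1 is refused whole. A call with a gripper value outside its range is refused whole. The fingers move at their own pace and stop on an object; "grip_force" is the grip in N (left out, the last holds). Time passes only in rows, so rows that do not move let the fingers close. It gives the time, the measured TCP pose, the force, the opening and the grip force at its end, in the units of the state.
- manip.observe(): the state, without advancing time (a new reading comes with each control period).
- manip.snapshot(name): name is "scene" or "top" or "wrist"; returns the picture (384x512x3 uint8, red, green, blue); there is no depth.
- manip.camera_model(name): a dict with "fx", "fy", "cx", "cy" (pixels), "eye" and "rotation" of the camera in the world. Camera axes: x right, y up, looking along -z (the intrinsics and any distortion apply to the point x, -y, -z); pixel columns grow to the right and rows downward; lengths in m; the calibration is good to about 2 mm. A picture is of the moment at which its call begins: read the wrist's pose just before it. camera_model takes no time and is no camera call; for the wrist camera it gives the pose at the moment of the call.
- manip.close_job(): hands the job in; it is judged then, once.
The state is a dict: "time": time; "qpos": joint angles; "joint_velocities": joint speeds; "effort": joint torques, N m; "eef_pos": TCP position; "eef_rot": TCP orientation; "wrist_force": force on the tool from outside, world axes, zero at the start; "torque": the same for the moment, N m; "opening": finger opening in m; "gripper_force": force on a finger pad.
Only numpy, scipy, OpenCV 4.12 (cv2) and the standard library are available. Lean on these libraries where they do the work, as an engineer would, in place of code of your own. Each camera call takes 0.05 s, during which the arm holds its last target. There are 200 camera calls.

## Working session

There is one attempt and no reset: what is moved stays moved. The work goes in short steps, Python scripts to look and compute and a tool call to move; the robot and the scene stay as the last step left them, time stands still between calls to the robot, and variables do not carry over. Pictures are saved under pics/ and viewed, at most 10 in all, crops included, and the job is handed in when it is done.

Besides the shell and the picture viewer there is one more tool, called after ">>>" by a JSON object that holds its "api" and its "payload". jog_arm: Moves the arm, as the interface text tells. Shifts and turns lie within -1 to 1; 1 stands for 0.03 m of shift or 6 degrees of turn. Its arguments: {"type":"object","properties":{"increments":{"type":"array","items":{"type":"object","properties":{"slide":{"type":"array","items":{"type":"number"}},"spin":{"type":"number"},"fingers":{"type":"number"}}}},"grip_force":{"type":"number"}},"required":["increments"]}

View pics/top0.png

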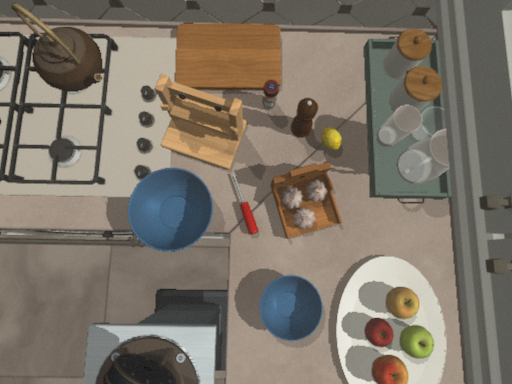

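View pics/scene0.png

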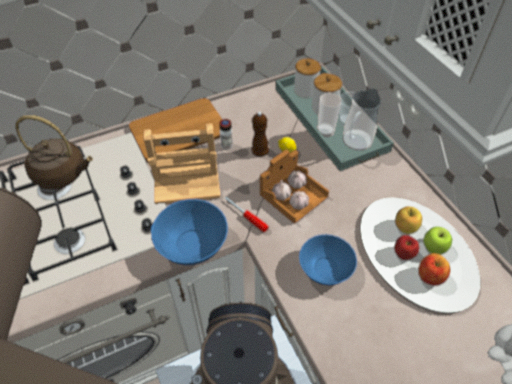

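```bash
cat > h.py <<'E'
import numpy as np,cv2
from scipy.spatial.transform import Rotation as R
def cam(m): return m if isinstance(m,dict) else __import__('rig').manip.camera_model(m)
def ray(m,uv):
    m=cam(m);uv=np.atleast_2d(np.asarray(uv,float))
    d=np.c_[(uv[:,0]-m['cx'])/m['fx'],-(uv[:,1]-m['cy'])/m['fy'],-np.ones(len(uv))]
    return np.array(m['eye']),R.from_quat(m['rotation']).apply(d)
def onz(m,uv,z):
    e,d=ray(m,uv); return e+d*((z-e[2])/d[:,2])[:,None]
def tri(*mu):
    A=np.zeros((3,3));b=np.zeros(3);L=[]
    for m,uv in mu:
        e,d=ray(m,uv);d=d[0]/np.linalg.norm(d[0]);P=np.eye(3)-np.outer(d,d);A+=P;b+=P@e;L.append((e,P))
    x=np.linalg.solve(A,b); return x,[round(1e3*np.linalg.norm(P@(x-e)),1) for e,P in L]
def proj(m,p):
    m=cam(m);c=R.from_quat(m['rotation']).inv().apply(np.atleast_2d(p)-m['eye'])
    return np.c_[m['cx']+m['fx']*c[:,0]/-c[:,2],m['cy']+m['fy']*c[:,1]/c[:,2]]
def blue(img): # BGR
    h=cv2.cvtColor(img,cv2.COLOR_BGR2HSV); return cv2.inRange(h,(98,90,40),(118,255,255))
E
python3 - <<'E'
from h import *
for n in("top","scene"):
    im=cv2.imread(f"pics/{n}0.png")
    cs,_=cv2.findContours(blue(im),cv2.RETR_EXTERNAL,cv2.CHAIN_APPROX_NONE)
    for c in cs:
        if cv2.contourArea(c)<800: continue
        c=cv2.convexHull(c)[:,0]
        for z in(.06,.078,.1):
            P=onz(n,c,z)[:,:2].astype(np.float32); (x,y),r=cv2.minEnclosingCircle(P)
            print(n,c.mean(0).round(),z,round(x,3),round(y,3),'dia',round(2*r,3), 'fit',cv2.fitEllipse(P))
im=cv2.imread("pics/top0.png")
cv2.imwrite("pics/c1.png",cv2.resize(im[70:245,155:350],None,fx=3.4,fy=3.4,interpolation=cv2.INTER_CUBIC))
im=cv2.imread("pics/scene0.png")
cv2.imwrite("pics/c2.png",cv2.resize(im[100:235,140:340],None,fx=4,fy=4,interpolation=cv2.INTER_CUBIC))
E
```

```text
top [280. 310.] 0.06 0.206 -0.345 dia 0.148 fit ((0.20484070479869843, -0.34052637219429016), (0.13459408283233643, 0.14692047238349915), 105.52616119384766)
top [280. 310.] 0.078 0.208 -0.343 dia 0.145 fit ((0.20723173022270203, -0.3385700285434723), (0.1319003850221634, 0.14398008584976196), 105.52616119384766)
top [280. 310.] 0.1 0.211 -0.341 dia 0.141 fit ((0.21015408635139465, -0.3361789286136627), (0.1286080926656723, 0.14038629829883575), 105.52613830566406)
top [169. 210.] 0.06 0.439 -0.043 dia 0.21 fit ((0.4389267563819885, -0.04322546720504761), (0.2085237354040146, 0.20913800597190857), 40.997894287109375)
top [169. 210.] 0.078 0.436 -0.047 dia 0.206 fit ((0.43663290143013, -0.04721912741661072), (0.20435045659542084, 0.2049524337053299), 40.99843978881836)
top [169. 210.] 0.1 0.434 -0.052 dia 0.201 fit ((0.43382930755615234, -0.05210025981068611), (0.19924978911876678, 0.19983673095703125), 40.99818801879883)
scene [328. 258.] 0.06 0.201 -0.342 dia 0.151 fit ((0.2025241255760193, -0.342183917760849), (0.1461825668811798, 0.14988140761852264), 31.12440299987793)
scene [328. 258.] 0.078 0.193 -0.335 dia 0.149 fit ((0.19417330622673035, -0.3347656726837158), (0.14379622042179108, 0.14743468165397644), 31.124433517456055)
scene [328. 258.] 0.1 0.183 -0.326 dia 0.146 fit ((0.1839667409658432, -0.3256989121437073), (0.1408795714378357, 0.14444424211978912), 31.124418258666992)
scene [190. 231.] 0.06 0.445 -0.046 dia 0.216 fit ((0.4459655284881592, -0.0470421239733696), (0.20825131237506866, 0.21321208775043488), 77.92965698242188)
scene [190. 231.] 0.078 0.432 -0.044 dia 0.213 fit ((0.43364065885543823, -0.04444190859794617), (0.20485173165798187, 0.20973153412342072), 77.92971801757812)
scene [190. 231.] 0.1 0.417 -0.04 dia 0.209 fit ((0.4185769259929657, -0.04126386344432831), (0.2006966769695282, 0.2054774910211563), 77.92970275878906)
```

View pics/c1.png

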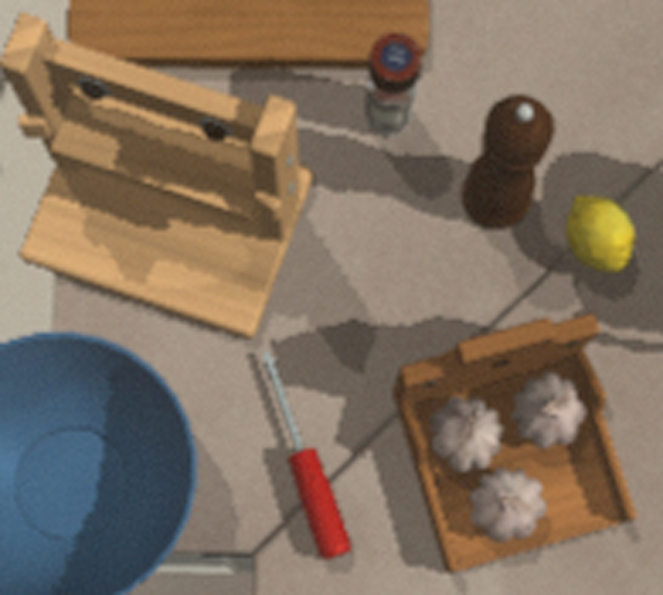

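View pics/c2.png

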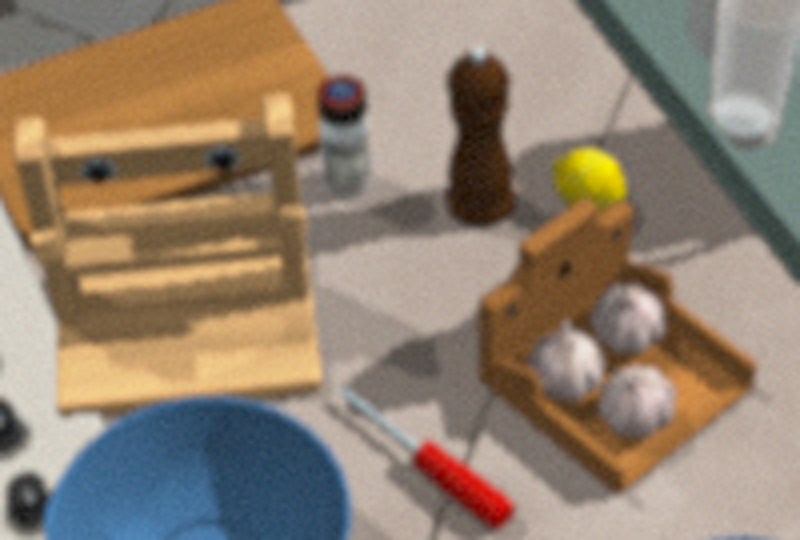

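Run:
```python
from h import *
def T(U,V): return ((U+.5)/3.4-.5+155,(V+.5)/3.4-.5+70)
def S(U,V): return ((U+.5)/4-.5+140,(V+.5)/4-.5+100)
print('tab top',onz('top',[T(463,350),T(595,318)],.126).round(3))
print('front floor corners',onz('top',[T(452,570),T(632,520)],.02).round(3))
print('post tops front-inner?',onz('top',[T(25,35),T(275,110)],.2).round(3))
print('plank front',onz('top',[T(22,253),T(252,335)],.018).round(3))
for a,b,n in[((93,88),(98,170),'bufL'),((215,128),(222,158),'bufR'),((508,500),(637,400),'garlic front'),((598,233),(590,178),'lemon')]:
    x,e=tri(('top',T(*a)),('scene',S(*b)));print(n,x.round(3),e)
for n,p in[('screw',(300,470)),('mill',(520,110)),('jar',(395,50))]: print(n,onz('top',[T(*p)],.17 if n=='mill' else .1 if n=='jar' else .02).round(3))
```

```text
tab top [[ 0.522 -0.339  0.126]
 [ 0.547 -0.433  0.126]]
front floor corners [[ 0.374 -0.343  0.02 ]
 [ 0.415 -0.482  0.02 ]]
post tops front-inner? [[ 0.713 -0.039  0.2  ]
 [ 0.664 -0.206  0.2  ]]
plank front [[ 0.619  0.001  0.018]
 [ 0.556 -0.185  0.018]]
bufL [ 0.695 -0.077  0.161] [np.float64(0.4), np.float64(0.4)]
bufR [ 0.668 -0.163  0.16 ] [np.float64(0.4), np.float64(0.4)]
garlic front [ 0.428 -0.385  0.026] [np.float64(0.1), np.float64(0.1)]
lemon [ 0.642 -0.459  0.031] [np.float64(0.7), np.float64(0.7)]
screw [[ 0.449 -0.225  0.02 ]]
mill [[ 0.682 -0.374  0.17 ]]
jar [[ 0.76  -0.291  0.1  ]]
```

```bash
cat > plan.py <<'E'
import sys,json,numpy as np
from scipy.spatial.transform import Rotation as R
def psi(q): x=R.from_quat(q).apply([1,0,0]); return np.degrees(np.arctan2(x[1],x[0]))
def plan(start,wps,f,vmax=.0295):
    """start/wps: x,y,z,psi ; shifts taken in the axes before the row's turn"""
    p=np.array(start,float);rows=[]
    for w in wps:
        w=np.array(w,float);d=w-p;d[3]=(d[3]+540)%360-180 if abs(d[3])<=180 else d[3]
        n=max(1,int(np.ceil(max(np.abs(d[:3]).max()/vmax,np.linalg.norm(d[:3])/.036,abs(d[3])/5.9))))
        for k in range(n):
            r=(w-p)/(n-k); r[3]=((w-p)[3]+540)%360-180; r[3]/=(n-k)
            a=np.radians(p[3]);c,s=np.cos(a),np.sin(a)
            t=np.round(np.array([r[0]*c+r[1]*s,r[0]*s-r[1]*c,-r[2]])/.03,2);sp=round(-r[3]/6,2)
            t=np.clip(t,-1,1);rows.append({"slide":t.tolist(),"spin":sp,"fingers":f})
            p[:2]+=.03*np.array([t[0]*c+t[1]*s,t[0]*s-t[1]*c]);p[2]-=.03*t[2];p[3]-=6*sp
    return rows,p
def show(rows):
    for i in range(0,len(rows),12): print(json.dumps(rows[i:i+12]).replace(' ','').replace('"fingers"','"fingers"'))
def now():
    from rig import manip
    s=manip.observe();return [*s['eef_pos'],psi(s['eef_rot'])]
E
python3 - <<'E'
from plan import *
s=now();print(np.round(s,3))
r,p=plan(s,[(.48,.36,.30,100),(.60,0,.30,50),(.53,-.375,.26,16)],-1);print(len(r),p.round(3));show(r)
E
```

```text
[  0.195   0.594   0.25  161.848]
37 [ 0.53  -0.375  0.26  15.988]
[{"slide":[-1.0,-0.4,-0.15],"spin":0.94,"fingers":-1},{"slide":[-1.0,-0.3,-0.15],"spin":0.94,"fingers":-1},{"slide":[-1.0,-0.19,-0.15],"spin":0.94,"fingers":-1},{"slide":[-1.0,-0.08,-0.15],"spin":0.94,"fingers":-1},{"slide":[-1.0,0.04,-0.15],"spin":0.94,"fingers":-1},{"slide":[-1.0,0.15,-0.16],"spin":0.93,"fingers":-1},{"slide":[-1.0,0.27,-0.15],"spin":0.94,"fingers":-1},{"slide":[-1.0,0.39,-0.16],"spin":0.93,"fingers":-1},{"slide":[-1.0,0.52,-0.15],"spin":0.94,"fingers":-1},{"slide":[-1.0,0.65,-0.16],"spin":0.93,"fingers":-1},{"slide":[-1.0,0.79,-0.15],"spin":0.94,"fingers":-1},{"slide":[-1.0,0.15,-0.0],"spin":0.64,"fingers":-1}]
[{"slide":[-0.99,0.21,-0.0],"spin":0.64,"fingers":-1},{"slide":[-0.98,0.28,-0.0],"spin":0.64,"fingers":-1},{"slide":[-0.95,0.35,-0.0],"spin":0.64,"fingers":-1},{"slide":[-0.93,0.41,-0.0],"spin":0.64,"fingers":-1},{"slide":[-0.9,0.47,-0.0],"spin":0.64,"fingers":-1},{"slide":[-0.87,0.53,-0.0],"spin":0.64,"fingers":-1},{"slide":[-0.83,0.58,-0.0],"spin":0.64,"fingers":-1},{"slide":[-0.79,0.64,-0
[... 223 characters left out ...]
.64,"fingers":-1}]
[{"slide":[-0.85,0.48,0.1],"spin":0.44,"fingers":-1},{"slide":[-0.83,0.52,0.1],"spin":0.44,"fingers":-1},{"slide":[-0.8,0.56,0.1],"spin":0.44,"fingers":-1},{"slide":[-0.78,0.59,0.1],"spin":0.43,"fingers":-1},{"slide":[-0.75,0.63,0.1],"spin":0.44,"fingers":-1},{"slide":[-0.72,0.66,0.1],"spin":0.43,"fingers":-1},{"slide":[-0.69,0.69,0.1],"spin":0.44,"fingers":-1},{"slide":[-0.66,0.73,0.11],"spin":0.43,"fingers":-1},{"slide":[-0.62,0.75,0.1],"spin":0.44,"fingers":-1},{"slide":[-0.59,0.78,0.11],"spin":0.43,"fingers":-1},{"slide":[-0.55,0.81,0.1],"spin":0.44,"fingers":-1},{"slide":[-0.52,0.83,0.11],"spin":0.43,"fingers":-1}]
[{"slide":[-0.48,0.86,0.1],"spin":0.44,"fingers":-1}]
```

>>> {"api": "jog_arm", "payload": {"increments": [{"slide":[-1,-0.4,-0.15],"spin":0.94,"fingers":-1},{"slide":[-1,-0.3,-0.15],"spin":0.94,"fingers":-1},{"slide":[-1,-0.2,-0.15],"spin":0.94,"fingers":-1},{"slide":[-1,-0.1,-0.15],"spin":0.94,"fingers":-1},{"slide":[-1,0.05,-0.15],"spin":0.94,"fingers":-1},{"slide":[-1,0.15,-0.15],"spin":0.94,"fingers":-1},{"slide":[-1,0.25,-0.15],"spin":0.94,"fingers":-1},{"slide":[-1,0.4,-0.15],"spin":0.94,"fingers":-1},{"slide":[-1,0.5,-0.15],"spin":0.94,"fingers":-1},{"slide":[-1,0.65,-0.15],"spin":0.94,"fingers":-1},{"slide":[-1,0.8,-0.15],"spin":0.94,"fingers":-1},{"slide":[-1,0.15,0],"spin":0.64,"fingers":-1}]}}

```text
time: 1.15
eef_pos: [0.4875, 0.345, 0.2997]
eef_rot: [0.672, 0.741, 0.001, 0.0]
wrist_force: [-0.0, 0.0, 0.0]
opening: 0.0853
gripper_force: 0.0
```

>>> {"api": "jog_arm", "payload": {"increments": [{"slide":[-1,0.2,0],"spin":0.64,"fingers":-1},{"slide":[-1,0.3,0],"spin":0.64,"fingers":-1},{"slide":[-0.95,0.35,0],"spin":0.64,"fingers":-1},{"slide":[-0.95,0.4,0],"spin":0.64,"fingers":-1},{"slide":[-0.9,0.5,0],"spin":0.64,"fingers":-1},{"slide":[-0.85,0.55,0],"spin":0.64,"fingers":-1},{"slide":[-0.85,0.6,0],"spin":0.64,"fingers":-1},{"slide":[-0.8,0.65,0],"spin":0.64,"fingers":-1},{"slide":[-0.75,0.7,0],"spin":0.64,"fingers":-1},{"slide":[-0.7,0.75,0],"spin":0.64,"fingers":-1},{"slide":[-0.65,0.8,0],"spin":0.64,"fingers":-1},{"slide":[-0.6,0.85,0],"spin":0.64,"fingers":-1}]}}

```text
time: 2.15
eef_pos: [0.6013, -0.0069, 0.2994]
eef_rot: [0.907, 0.42, -0.0, -0.0]
wrist_force: [0.8, -0.9, -0.6]
opening: 0.0857
gripper_force: 0.0
```

>>> {"api": "jog_arm", "payload": {"increments": [{"slide":[-0.85,0.5,0.1],"spin":0.44,"fingers":-1},{"slide":[-0.85,0.5,0.1],"spin":0.44,"fingers":-1},{"slide":[-0.8,0.55,0.1],"spin":0.44,"fingers":-1},{"slide":[-0.8,0.6,0.1],"spin":0.44,"fingers":-1},{"slide":[-0.75,0.65,0.1],"spin":0.44,"fingers":-1},{"slide":[-0.7,0.65,0.1],"spin":0.44,"fingers":-1},{"slide":[-0.7,0.7,0.1],"spin":0.44,"fingers":-1},{"slide":[-0.65,0.7,0.1],"spin":0.44,"fingers":-1},{"slide":[-0.6,0.75,0.1],"spin":0.44,"fingers":-1},{"slide":[-0.6,0.8,0.1],"spin":0.44,"fingers":-1},{"slide":[-0.55,0.8,0.1],"spin":0.44,"fingers":-1},{"slide":[-0.5,0.85,0.1],"spin":0.44,"fingers":-1}]}}

```text
time: 3.15
eef_pos: [0.5354, -0.3532, 0.2631]
eef_rot: [0.988, 0.157, -0.0, -0.0]
wrist_force: [0.7, -0.3, 0.3]
opening: 0.0854
gripper_force: 0.0
```

>>> {"api": "jog_arm", "payload": {"increments": [{"slide":[-0.5,0.85,0.1],"spin":0.44,"fingers":-1},{"slide":[0,0,0],"spin":0,"fingers":-1},{"slide":[0,0,0],"spin":0,"fingers":-1}]}}

```text
time: 3.4
eef_pos: [0.529, -0.3818, 0.2596]
eef_rot: [0.991, 0.135, -0.0, -0.001]
wrist_force: [0.1, 0.1, -0.3]
opening: 0.0853
gripper_force: 0.0
```

Run:
```python
from plan import *; from h import *; from rig import manip
import pickle
s=manip.observe();print(s['time'],np.round(now(),4),s['qpos'].round(2))
m=manip.camera_model('wrist');im=manip.snapshot('wrist')[:,:,::-1]
cv2.imwrite('pics/w1.png',im);pickle.dump(m,open('w1.pkl','wb'))
cv2.imwrite('pics/w1b.png',cv2.resize(im,(800,600),interpolation=cv2.INTER_CUBIC))
```

```text
3.4 [ 0.529  -0.3818  0.2596 15.4613] [-0.73  0.52  1.47  0.    1.15  0.57]
```

View pics/w1b.png

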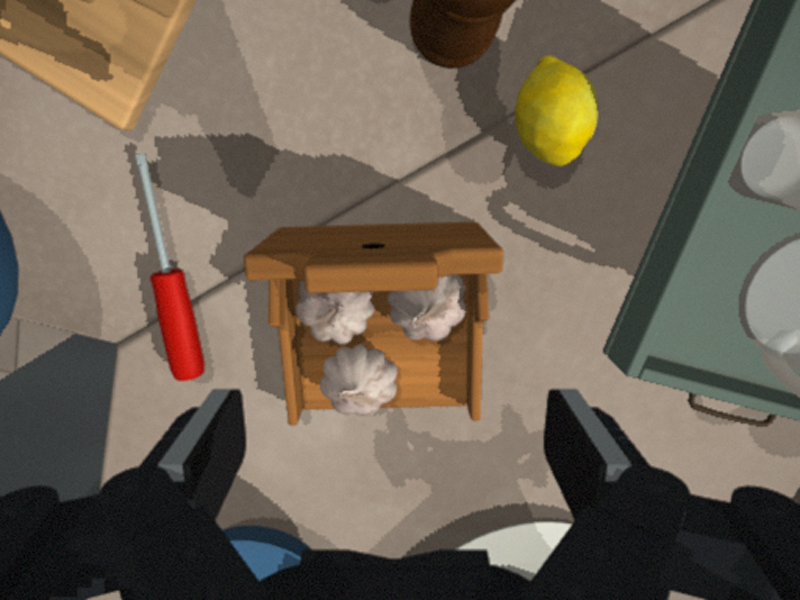

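Run:
```python
from plan import *; from h import *; import pickle
m=pickle.load(open('w1.pkl','rb'));s=1.5625
px=lambda *a:(np.array(a)+.5)/s-.5
P=onz(m,px((308.5,290),(437,286.5),(307,262),(438,261)),.126);print(P.round(4),np.linalg.norm(P[0]-P[1]),np.linalg.norm(P[2]-P[3]))
c=P.mean(0);d=P[0]-P[1]+P[2]-P[3];print('tab c',c.round(4),'caddy x dir',np.degrees(np.arctan2(-d[0],d[1])))
Q=onz(m,px((246,272),(502,271),(246,255),(502,250)),.096);print(Q.round(4),np.linalg.norm(Q[0]-Q[1]))
# triangulate garlic front with top image / tab corner between views
print(tri((m,px((359,380))[0]),('top',(304.4,217.5))))
T=lambda U,V:((U+.5)/3.4-.5+155,(V+.5)/3.4-.5+70)
print('tab R back corner tri',tri((m,px((438,261))[0]),('top',T(597,318))),'L front',tri((m,px((308.5,290))[0]),('top',T(463,362))))
print('proj of tab corners in top crop',(( proj('top',P)-[155,70])*3.4).round())
print('plank corner',onz(m,px((127,128)),.018))
```

```text
[[ 0.5168 -0.339   0.126 ]
 [ 0.5365 -0.403   0.126 ]
 [ 0.5312 -0.335   0.126 ]
 [ 0.5496 -0.3995  0.126 ]] 0.06696382226808459 0.06713662959715364
tab c [ 0.5335 -0.3691  0.126 ] caddy x dir 16.48744133592366
[[ 0.5077 -0.2993  0.096 ]
 [ 0.5476 -0.4412  0.096 ]
 [ 0.5176 -0.2975  0.096 ]
 [ 0.5592 -0.4371  0.096 ]] 0.14735735413944798
(array([ 0.42546141, -0.38427991,  0.03080223]), [np.float64(1.4), np.float64(1.4)])
tab R back corner tri (array([ 0.54734418, -0.41564183,  0.13192314]), [np.float64(17.1), np.float64(17.1)]) L front (array([ 0.51456159, -0.33927585,  0.12025843]), [np.float64(0.9), np.float64(0.9)])
proj of tab corners in top crop [[461. 355.]
 [552. 330.]
 [455. 335.]
 [547. 312.]]
plank corner [[ 0.55938619 -0.18675399  0.018     ]]
```

>>> {"api": "jog_arm", "payload": {"increments": [{"slide":[0.26,-0.37,0.5],"spin":-0.17,"fingers":-1},{"slide":[0,0,0.9],"spin":0,"fingers":-1},{"slide":[0,0,0.9],"spin":0,"fingers":-1},{"slide":[0,0,0.9],"spin":0,"fingers":-1},{"slide":[0,0,0.8],"spin":0,"fingers":-1},{"slide":[0,0,0.5],"spin":0,"fingers":-1},{"slide":[0,0,0.3],"spin":0,"fingers":-1},{"slide":[0,0,0],"spin":0,"fingers":-1},{"slide":[0,0,0],"spin":0,"fingers":-1}]}}

```text
time: 4.2
eef_pos: [0.5347, -0.3674, 0.117]
eef_rot: [0.989, 0.145, 0.0, 0.0]
wrist_force: [-0.7, 1.0, 0.2]
opening: 0.0856
gripper_force: 0.0
```

Run:
```python
from plan import *; from h import *; from rig import manip
import pickle
s=manip.observe();print(s['time'],np.round(now(),4),s['wrist_force'],s['opening'])
m=manip.camera_model('wrist');im=manip.snapshot('wrist')[:,:,::-1]
cv2.imwrite('pics/w2.png',im);pickle.dump(m,open('w2.pkl','wb'))
```

```text
4.2 [ 0.5347 -0.3674  0.117  16.6529] [-0.6914249   0.9959401   0.20143209] 0.08557566349402573
```

View pics/w2.png

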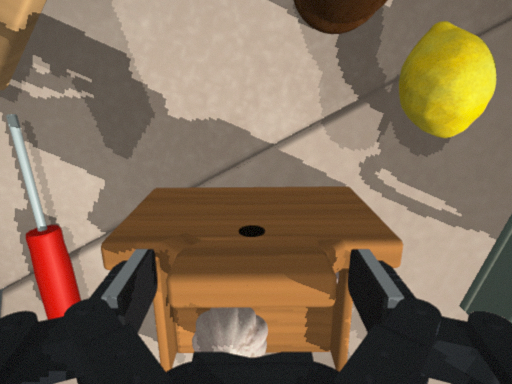

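>>> {"api": "jog_arm", "payload": {"increments": [{"slide":[0,0,0.15],"spin":0,"fingers":-1},{"slide":[0,0,0],"spin":0,"fingers":1},{"slide":[0,0,0],"spin":0,"fingers":1},{"slide":[0,0,0],"spin":0,"fingers":1},{"slide":[0,0,0],"spin":0,"fingers":1},{"slide":[0,0,0],"spin":0,"fingers":1},{"slide":[0,0,0],"spin":0,"fingers":1}], "grip_force": 120}}

```text
time: 4.83
eef_pos: [0.5347, -0.3681, 0.1133]
eef_rot: [0.99, 0.144, 0.001, 0.0]
wrist_force: [0.9, 2.3, 7.7]
opening: 0.068
gripper_force: 136.0
```

Run:
```python
from plan import *
s=now();print(np.round(s,4))
r,p=plan(s,[(s[0],s[1],.285,16.5),(.537,-.017,.285,16.5)],1,.02);print(len(r),p.round(3));show(r[-2:]);show(r[:2])
```

```text
[ 0.5347 -0.3681  0.1133 16.5722]
27 [ 0.537 -0.017  0.285 16.512]
[{"slide":[0.19,-0.62,-0.0],"spin":0.0,"fingers":1},{"slide":[0.18,-0.63,-0.0],"spin":0.0,"fingers":1}]
[{"slide":[0.0,0.0,-0.64],"spin":0.0,"fingers":1},{"slide":[0.0,0.0,-0.64],"spin":0.0,"fingers":1}]
```

>>> {"api": "jog_arm", "payload": {"increments": [{"slide":[0,0,-0.2],"spin":0,"fingers":1},{"slide":[0,0,-0.3],"spin":0,"fingers":1},{"slide":[0,0,-0.3],"spin":0,"fingers":1},{"slide":[0,0,0],"spin":0,"fingers":1}]}}

```text
time: 5.17
eef_pos: [0.5348, -0.3685, 0.1382]
eef_rot: [0.99, 0.144, 0.001, 0.001]
wrist_force: [1.1, -1.4, -5.2]
opening: 0.0678
gripper_force: 135.6
```

```bash
cat > tilt.py <<'E'
from plan import *; from h import *; from rig import manip
def top(im):
    h=cv2.cvtColor(im,cv2.COLOR_BGR2HSV);k=cv2.inRange(h,(5,120,50),(18,255,255))[:,180:330]
    n,l,st,_=cv2.connectedComponentsWithStats(k);i=l[260,75] or 1+np.argmax(st[1:,4]);return st[i,:4].tolist()
if __name__=='__main__':
    s=manip.observe();print(s['time'],np.round(now(),4),s['wrist_force'],s['torque'].round(2),s['opening'],s['gripper_force'])
    im=manip.snapshot('wrist')[:,:,::-1].copy();cv2.imwrite(f"pics/t{s['time']:.2f}.png",im);print(top(im))
E
python3 tilt.py; python3 -c "
from tilt import *;print(top(cv2.imread('pics/w2.png')))"
```

```text
5.1667 [ 0.5348 -0.3685  0.1382 16.5856] [ 1.10427552 -1.35131992 -5.24409465] [ 0.07 -0.28 -0.03] 0.06775656820249427 135.63418865203857
[0, 187, 150, 168]
[0, 187, 150, 166]
```

>>> {"api": "jog_arm", "payload": {"increments": [{"slide":[0,0,-0.3],"spin":0,"fingers":1},{"slide":[0,0,-0.6],"spin":0,"fingers":1},{"slide":[0,0,-0.8],"spin":0,"fingers":1},{"slide":[0,0,-0.8],"spin":0,"fingers":1},{"slide":[0,0,-0.8],"spin":0,"fingers":1},{"slide":[0.05,-0.2,-0.7],"spin":0,"fingers":1},{"slide":[0.1,-0.4,-0.5],"spin":0,"fingers":1},{"slide":[0.2,-0.6,-0.3],"spin":0,"fingers":1},{"slide":[0.25,-0.8,-0.1],"spin":0,"fingers":1},{"slide":[0.3,-0.9,0],"spin":0,"fingers":1},{"slide":[0.3,-0.9,0],"spin":0,"fingers":1},{"slide":[0.3,-0.9,0],"spin":0,"fingers":1}]}}

```text
time: 6.22
eef_pos: [0.5364, -0.2172, 0.2824]
eef_rot: [0.99, 0.144, -0.001, -0.001]
wrist_force: [1.2, 0.2, -5.4]
opening: 0.0677
gripper_force: 136.1
```

>>> {"api": "jog_arm", "payload": {"increments": [{"slide":[0.3,-0.9,0],"spin":0,"fingers":1},{"slide":[0.3,-0.9,0],"spin":0,"fingers":1},{"slide":[0.3,-0.9,0],"spin":0,"fingers":1},{"slide":[0.3,-0.9,0],"spin":0,"fingers":1},{"slide":[0.3,-0.9,0],"spin":0,"fingers":1},{"slide":[0.25,-0.8,0],"spin":0,"fingers":1},{"slide":[0.2,-0.6,0],"spin":0,"fingers":1},{"slide":[0.15,-0.4,0],"spin":0,"fingers":1},{"slide":[0.1,-0.2,0],"spin":0,"fingers":1},{"slide":[0,0,0],"spin":0,"fingers":1},{"slide":[0,0,0],"spin":0,"fingers":1}]}}

```text
time: 7.13
eef_pos: [0.5446, -0.0144, 0.2828]
eef_rot: [0.99, 0.145, -0.0, 0.0]
wrist_force: [0.5, 0.8, -5.2]
opening: 0.0679
gripper_force: 136.1
```

```bash
python3 tilt.py
python3 - <<'E'
from h import *; from rig import manip
im=manip.snapshot('scene')[:,:,::-1].copy();cv2.imwrite('pics/s2.png',im)
cv2.imwrite('pics/s2c.png',cv2.resize(im[80:290,120:380],None,fx=2.8,fy=2.8,interpolation=cv2.INTER_CUBIC))
E
```

```text
7.1333 [ 5.44600e-01 -1.44000e-02  2.82800e-01  1.66181e+01] [ 0.5475325   0.81744167 -5.1795199 ] [ 0.07 -0.23 -0.02] 0.06793739187489414 136.08144521713257
[0, 187, 150, 168]
```

View pics/s2c.png

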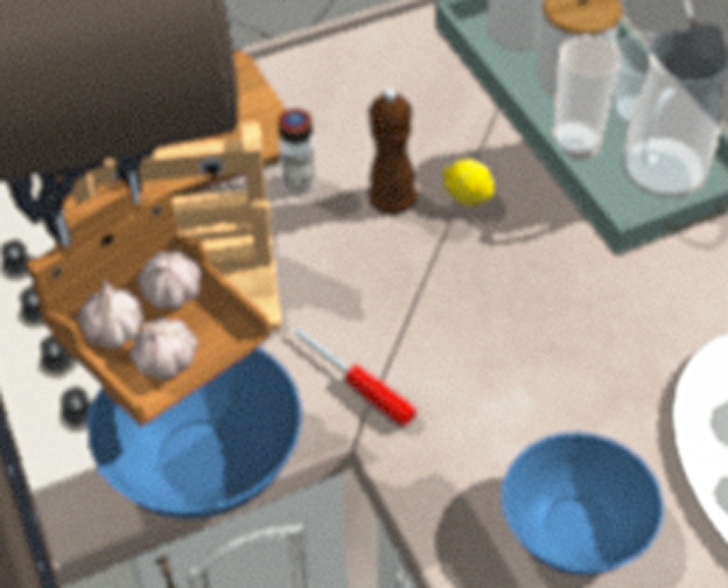

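>>> {"api": "jog_arm", "payload": {"increments": [{"slide":[0,0,0],"spin":0,"fingers":1},{"slide":[0,0,0],"spin":0,"fingers":1},{"slide":[0,0,0],"spin":0,"fingers":1},{"slide":[0,0,0],"spin":0,"fingers":1}], "grip_force": 20}}

```text
time: 7.57
eef_pos: [0.5447, -0.0147, 0.283]
eef_rot: [0.99, 0.144, -0.0, -0.0]
wrist_force: [0.0, 0.2, -4.1]
opening: 0.068
gripper_force: 136.1
```

```bash
python3 tilt.py
```

```text
7.5667 [ 5.4470e-01 -1.4700e-02  2.8300e-01  1.6556e+01] [ 0.04208022  0.21380829 -4.12838555] [ 0.07 -0.22  0.02] 0.0679632154819663 136.08710289001465
[0, 187, 150, 168]
```

>>> {"api": "jog_arm", "payload": {"increments": [{"slide":[0,0,0],"spin":0,"fingers":0.9},{"slide":[0,0,0],"spin":0,"fingers":0.9}], "grip_force": 20}}

```text
time: 7.78
eef_pos: [0.5447, -0.0143, 0.283]
eef_rot: [0.99, 0.144, 0.0, -0.0]
wrist_force: [0.8, 0.1, -5.5]
opening: 0.0673
gripper_force: 136.1
```

>>> {"api": "jog_arm", "payload": {"increments": [{"slide":[0,0,0],"spin":0,"fingers":0},{"slide":[0,0,0],"spin":0,"fingers":0}]}}

```text
time: 7.95
eef_pos: [0.5447, -0.0143, 0.283]
eef_rot: [0.99, 0.144, 0.0, -0.0]
wrist_force: [0.8, 0.5, -5.9]
opening: 0.0679
gripper_force: 136.1
```

>>> {"api": "jog_arm", "payload": {"increments": [{"slide":[0,0,0],"spin":0,"fingers":-0.4},{"slide":[0,0,0],"spin":0,"fingers":-0.4}]}}

```text
time: 8.12
eef_pos: [0.5447, -0.0143, 0.283]
eef_rot: [0.99, 0.144, -0.0, -0.0]
wrist_force: [-0.4, 0.1, -5.1]
opening: 0.0679
gripper_force: 136.1
```

```bash
python3 tilt.py
```

```text
8.1167 [ 5.44700e-01 -1.43000e-02  2.83000e-01  1.65921e+01] [-0.44522952  0.08754498 -5.06138776] [ 0.06 -0.2   0.03] 0.06794370139040577 136.08655214309692
[0, 187, 150, 168]
```

>>> {"api": "jog_arm", "payload": {"increments": [{"slide":[0,0,0],"spin":0,"fingers":-0.55}]}}

```text
time: 8.25
eef_pos: [0.5447, -0.0143, 0.283]
eef_rot: [0.99, 0.144, 0.0, -0.0]
wrist_force: [-0.3, 0.4, -5.3]
opening: 0.0678
gripper_force: 136.1
```

>>> {"api": "jog_arm", "payload": {"increments": [{"slide":[0,0,0],"spin":0,"fingers":-0.6}]}}

```text
time: 8.33
eef_pos: [0.5447, -0.0143, 0.283]
eef_rot: [0.99, 0.144, 0.0, -0.0]
wrist_force: [0.8, 0.0, -5.0]
opening: 0.0687
gripper_force: 83.6
```

>>> {"api": "jog_arm", "payload": {"increments": [{"slide":[0,0,0],"spin":0,"fingers":-0.6}]}}

```text
time: 8.42
eef_pos: [0.5447, -0.0143, 0.283]
eef_rot: [0.99, 0.144, 0.0, -0.0]
wrist_force: [-0.2, -1.0, -5.2]
opening: 0.0687
gripper_force: 83.6
```

```bash
python3 tilt.py
```

```text
8.4167 [ 5.44700e-01 -1.43000e-02  2.83000e-01  1.65907e+01] [-0.17091651 -0.95239775 -5.21707956] [ 0.01 -0.18 -0.01] 0.06867881075847725 83.56210112571716
[0, 188, 150, 167]
```

>>> {"api": "jog_arm", "payload": {"increments": [{"slide":[0,0,0],"spin":0,"fingers":-0.605}]}}

```text
time: 8.55
eef_pos: [0.5447, -0.0143, 0.283]
eef_rot: [0.99, 0.144, 0.0, -0.0]
wrist_force: [0.5, 0.1, -3.5]
opening: 0.0686
gripper_force: 73.0
```

>>> {"api": "jog_arm", "payload": {"increments": [{"slide":[0,0,0],"spin":0,"fingers":-0.61}]}}

```text
time: 8.63
eef_pos: [0.5447, -0.0144, 0.283]
eef_rot: [0.99, 0.144, 0.0, -0.0]
wrist_force: [-0.0, -0.4, -4.8]
opening: 0.0687
gripper_force: 62.4
```

```bash
python3 tilt.py
```

```text
8.6333 [ 5.44700e-01 -1.44000e-02  2.83000e-01  1.65843e+01] [-0.01191322 -0.3953734  -4.77302479] [ 0.1  -0.23  0.  ] 0.06873096885314964 62.415021657943726
[0, 188, 150, 168]
```

>>> {"api": "jog_arm", "payload": {"increments": [{"slide":[0,0,0],"spin":0,"fingers":-0.62},{"slide":[0,0,0],"spin":0,"fingers":-0.625}]}}

```text
time: 8.85
eef_pos: [0.5447, -0.0143, 0.283]
eef_rot: [0.99, 0.144, 0.0, -0.0]
wrist_force: [-0.8, -0.3, -5.1]
opening: 0.0693
gripper_force: 30.4
```

```bash
python3 tilt.py
```

```text
8.85 [ 5.44700e-01 -1.43000e-02  2.83000e-01  1.65886e+01] [-0.80207331 -0.29422144 -5.1364546 ] [ 0.04 -0.23 -0.03] 0.06932799464114288 30.419577956199646
[0, 188, 150, 168]
```

>>> {"api": "jog_arm", "payload": {"increments": [{"slide":[0,0,0],"spin":0,"fingers":-0.628},{"slide":[0,0,0],"spin":0,"fingers":-0.63},{"slide":[0,0,0],"spin":0,"fingers":-0.63}]}}

```text
time: 9.15
eef_pos: [0.5447, -0.0143, 0.283]
eef_rot: [0.99, 0.144, 0.0, -0.0]
wrist_force: [-0.5, 0.8, -5.1]
opening: 0.0694
gripper_force: 19.7
```

```bash
python3 tilt.py
```

```text
9.15 [ 5.44700e-01 -1.43000e-02  2.83000e-01  1.65887e+01] [-0.50160979  0.77657944 -5.11721725] [ 0.08 -0.21  0.01] 0.06941261883016954 19.748520255088806
[0, 188, 150, 167]
```

>>> {"api": "jog_arm", "payload": {"increments": [{"slide":[0,0,0],"spin":0,"fingers":-0.632},{"slide":[0,0,0],"spin":0,"fingers":-0.632}]}}

```text
time: 9.37
eef_pos: [0.5447, -0.0143, 0.283]
eef_rot: [0.99, 0.144, -0.0, -0.0]
wrist_force: [-0.1, -0.3, -5.3]
opening: 0.0697
gripper_force: 15.2
```

```bash
python3 tilt.py
```

```text
9.3667 [ 5.4470e-01 -1.4300e-02  2.8300e-01  1.6591e+01] [-0.11158985 -0.29511067 -5.25464614] [ 0.08 -0.18 -0.  ] 0.06968255363975333 15.23533970117569
[0, 179, 150, 163]
```

>>> {"api": "jog_arm", "payload": {"increments": [{"slide":[0,0,0],"spin":0,"fingers":-0.634},{"slide":[0,0,0],"spin":0,"fingers":-0.634}]}}

```text
time: 9.58
eef_pos: [0.5447, -0.0143, 0.283]
eef_rot: [0.99, 0.144, 0.0, -0.0]
wrist_force: [0.0, 0.9, -5.5]
opening: 0.0697
gripper_force: 10.4
```

```bash
python3 tilt.py
```

```text
9.5833 [ 5.44700e-01 -1.43000e-02  2.83000e-01  1.65887e+01] [ 0.03932372  0.87949989 -5.46848466] [ 0.07 -0.16  0.  ] 0.06965907065634455 10.435604453086853
[0, 150, 150, 165]
```

>>> {"api": "jog_arm", "payload": {"increments": [{"slide":[0,0,0],"spin":0,"fingers":-0.634},{"slide":[0,0,0],"spin":0,"fingers":-0.634},{"slide":[0,0,0],"spin":0,"fingers":-0.634},{"slide":[0,0,0],"spin":0,"fingers":-0.634}]}}

```text
time: 9.97
eef_pos: [0.5447, -0.0143, 0.283]
eef_rot: [0.99, 0.144, -0.0, -0.0]
wrist_force: [0.2, -0.5, -4.0]
opening: 0.0698
gripper_force: 10.2
```

```bash
python3 tilt.py
python3 - <<'E'
from h import *; from rig import manip
im=manip.snapshot('scene')[:,:,::-1].copy();cv2.imwrite('pics/s3.png',im)
E
```

```text
9.9667 [ 5.44700e-01 -1.43000e-02  2.83000e-01  1.65888e+01] [ 0.22279665 -0.49002446 -3.99802316] [ 0.02 -0.06  0.01] 0.06978254578533538 10.215225666761398
[0, 0, 150, 309]
```

Run:
```python
from h import *; import glob
a=cv2.resize(cv2.imread('pics/s3.png')[100:280,100:340],(800//2,300));b=cv2.resize(cv2.imread(sorted(glob.glob('pics/t9.97*'))[0]),(400,300))
cv2.imwrite('pics/m1.png',np.hstack([a,b]))
```

```text
(no output)
```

View pics/m1.png

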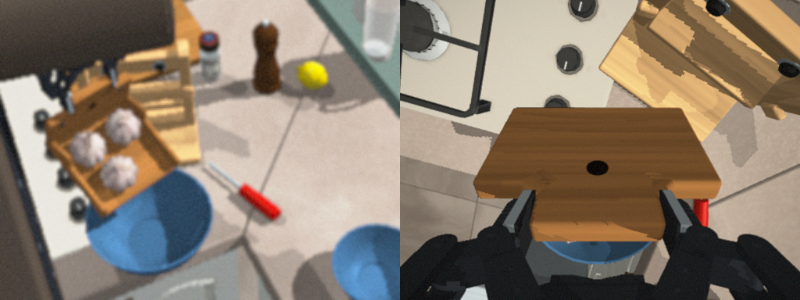

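>>> {"api": "jog_arm", "payload": {"increments": [{"slide":[0.2,0,0],"spin":0,"fingers":-0.61},{"slide":[0.35,0,0],"spin":0,"fingers":-0.61},{"slide":[0.2,0,0],"spin":0,"fingers":-0.61},{"slide":[0,0,0],"spin":0,"fingers":-0.633},{"slide":[-1,0,0],"spin":0,"fingers":-0.634},{"slide":[-1,0,0],"spin":0,"fingers":-0.634},{"slide":[0,0,0],"spin":0,"fingers":-0.6},{"slide":[0,0,0],"spin":0,"fingers":-0.6},{"slide":[0,0,0],"spin":0,"fingers":-0.6}]}}

```text
time: 10.82
eef_pos: [0.5092, -0.0251, 0.2833]
eef_rot: [0.99, 0.144, 0.001, 0.0]
wrist_force: [0.4, -0.7, -4.6]
opening: 0.0697
gripper_force: 27.6
```

```bash
cat > chk.py <<'E'
from tilt import *
s=manip.observe();print(s['time'],np.round(now(),4),s['wrist_force'].round(1),s['torque'].round(2),s['opening'].round(4),s['gripper_force'])
im=manip.snapshot('wrist')[:,:,::-1].copy();cv2.imwrite(f"pics/t{s['time']:.2f}.png",im)
h=cv2.cvtColor(im,cv2.COLOR_BGR2HSV);k=cv2.inRange(h,(5,120,50),(18,255,255))[:,200:310]
# bottom edge of board back: brown run upward from hole region
col=[]
for x in range(0,110,10):
    r=250
    while r>0 and k[r-3:r,x].any(): r-=1
    col.append(r)
f=np.mean([manip.observe()['wrist_force'][2]]);print('edge rows',col)
b=manip.snapshot('top')[:,:,::-1].copy();cv2.imwrite(f"pics/top{s['time']:.2f}.png",b)
for n,i in(('top',b),):
    hh=cv2.cvtColor(i,cv2.COLOR_BGR2HSV);w=cv2.inRange(hh,(0,0,120),(180,70,255))
    cs,_=cv2.findContours(blue(i),cv2.RETR_EXTERNAL,cv2.CHAIN_APPROX_NONE)
    for c in cs:
        if cv2.contourArea(c)>1500:
            c=cv2.convexHull(c);m=np.zeros_like(w);cv2.fillConvexPoly(m,c,255);P=onz(n,c[:,0],.078)[:,:2].astype(np.float32)
            print('blue',[np.round(v,3) for v in cv2.minEnclosingCircle(P)],'white px inside',cv2.countNonZero(w&m))
E
python3 chk.py
```

```text
Traceback (most recent call last):
  File "chk.py", line 2, in <module>
    s=manip.observe();print(s['time'],np.round(now(),4),s['wrist_force'].round(1),s['torque'].round(2),s['opening'].round(4),s['gripper_force'])
                                                                                                       ^^^^^^^^^^^^^^^^^^
AttributeError: 'float' object has no attribute 'round'
```

```bash
sed -i "s/s\['opening'\].round(4)/round(s['opening'],4)/" chk.py; python3 chk.py
```

```text
10.8167 [ 0.5092 -0.0251  0.2833 16.5762] [ 0.4 -0.7 -4.6] [ 0.02 -0.02 -0.05] 0.0697 27.60469526052475
edge rows [112, 112, 113, 113, 212, 217, 216, 113, 113, 113, 113]
blue [array([ 0.208, -0.343]), np.float64(0.072)] white px inside 0
```

```bash
cat > ang.py <<'E'
from tilt import *
def rows():
    x,y,z,p=now();u=np.array([np.cos(np.radians(p)),np.sin(np.radians(p)),0]);m=manip.camera_model('wrist')
    out={}
    for t in range(0,75,5):
        a=np.radians(t);P=np.array([x,y,z])+u*(.008*np.cos(a)+.113*np.sin(a))+[0,0,-.113*np.cos(a)+.008*np.sin(a)]
        out[t]=int(proj(m,P)[0,1])
    return out
if __name__=='__main__': print(rows())
E
python3 ang.py
```

```text
{0: 182, 5: 170, 10: 157, 15: 145, 20: 133, 25: 120, 30: 108, 35: 95, 40: 82, 45: 69, 50: 57, 55: 44, 60: 31, 65: 18, 70: 5}
```

>>> {"api": "jog_arm", "payload": {"increments": [{"slide":[0.3,0,0],"spin":0,"fingers":-0.6},{"slide":[0.5,0,0],"spin":0,"fingers":-0.6},{"slide":[0.5,0,0],"spin":0,"fingers":-0.6},{"slide":[0.2,0,0],"spin":0,"fingers":-0.6},{"slide":[0,0,0],"spin":0,"fingers":-0.635},{"slide":[-1,0,0],"spin":0,"fingers":-0.635},{"slide":[-1,0,0],"spin":0,"fingers":-0.6},{"slide":[0,0,0],"spin":0,"fingers":-0.6},{"slide":[0,0,0],"spin":0,"fingers":-0.6}], "grip_force": 120}}

```text
time: 11.67
eef_pos: [0.4932, -0.0295, 0.2833]
eef_rot: [0.99, 0.144, -0.0, -0.0]
wrist_force: [1.5, 0.0, -3.2]
opening: 0.0689
gripper_force: 46.7
```

```bash
python3 chk.py; python3 ang.py
```

```text
11.6667 [ 0.4932 -0.0295  0.2833 16.5508] [ 1.5  0.  -3.2] [-0.01 -0.13  0.03] 0.0689 46.69841229915619
edge rows [96, 96, 97, 97, 208, 214, 212, 97, 97, 97, 97]
blue [array([ 0.208, -0.343]), np.float64(0.072)] white px inside 0
{0: 182, 5: 170, 10: 157, 15: 145, 20: 133, 25: 120, 30: 108, 35: 95, 40: 82, 45: 69, 50: 57, 55: 44, 60: 31, 65: 18, 70: 5}
```

```bash
cat > gar.py <<'E'
from h import *; import sys
def blobs(im,roi=(110,120,270,290)):
    x0,y0,x1,y1=roi;l=cv2.cvtColor(im[y0:y1,x0:x1],cv2.COLOR_BGR2HSV)
    k=cv2.inRange(l,(110,8,90),(179,60,255))|cv2.inRange(l,(0,8,90),(4,60,255))
    k=cv2.morphologyEx(k,cv2.MORPH_OPEN,np.ones((3,3)));n,_,st,c=cv2.connectedComponentsWithStats(k)
    return [(int(c[i][0]+x0),int(c[i][1]+y0),int(st[i,4])) for i in range(1,n) if st[i,4]>40]
if __name__=='__main__':
    a=cv2.imread('pics/s3.png');h=cv2.cvtColor(a,cv2.COLOR_BGR2HSV)
    for p in((173,175),(153,189),(171,204),(176,172),(270,200),(230,240)): print(p,h[p[1],p[0]])
    print('before',blobs(a))
    from rig import manip
    b=manip.snapshot('scene')[:,:,::-1].copy();cv2.imwrite(sys.argv[1],b);print('now',blobs(b))
E
python3 gar.py pics/s4.png
```

```text
(173, 175) [ 10  35 152]
(153, 189) [ 13  46 179]
(171, 204) [  6  33 191]
(176, 172) [  9  27 230]
(270, 200) [ 11  40 218]
(230, 240) [ 12  37 180]
before []
now []
```

```bash
cat > gar.py <<'E'
from h import *; import sys
def blobs(im,roi=(100,110,270,290)):
    x0,y0,x1,y1=roi;h=cv2.cvtColor(cv2.GaussianBlur(im,(3,3),0),cv2.COLOR_BGR2HSV)
    k=cv2.inRange(h,(0,0,60),(179,75,255));n,_,st,c=cv2.connectedComponentsWithStats(k)
    return [(int(c[i][0]),int(c[i][1]),int(st[i,4])) for i in range(1,n) if 60<st[i,4]<1500 and x0<c[i][0]<x1 and y0<c[i][1]<y1]
if __name__=='__main__':
    print('before',blobs(cv2.imread('pics/s3.png')))
    from rig import manip
    b=manip.snapshot('scene')[:,:,::-1].copy();cv2.imwrite(sys.argv[1],b);print('now',blobs(b))
    t=manip.observe();print(t['wrist_force'].round(1))
E
python3 gar.py pics/s4.png
```

```text
before [(173, 175, 353), (152, 188, 360), (170, 203, 351)]
now []
[ 0.2  0.7 -4. ]
```

Run:
```python
from h import *
b=cv2.imread('pics/s4.png')
h=cv2.cvtColor(cv2.GaussianBlur(b,(3,3),0),cv2.COLOR_BGR2HSV);k=cv2.inRange(h,(0,0,60),(179,75,255))
n,_,st,c=cv2.connectedComponentsWithStats(k)
print([(c[i].round().tolist(),st[i,4]) for i in range(1,n) if st[i,4]>30 and 80<c[i][0]<280 and 90<c[i][1]<300])
sub=h[150:290:5,110:270:5]
sy='';
for r in sub:
    print(''.join('B' if 98<=p[0]<=118 and p[1]>90 else 'w' if p[1]<75 and p[2]>60 else '#' if p[2]<60 else 'o' if 5<=p[0]<=18 and p[1]>110 else '.' for p in r))
```

```text
[([267.0, 185.0], np.int32(168593)), ([203.0, 145.0], np.int32(57)), ([180.0, 157.0], np.int32(47)), ([144.0, 158.0], np.int32(35)), ([154.0, 174.0], np.int32(54))]
###########wo##o.o.oowwwwwwww##o
###www#.##.oo.woooooo.wwwwwwww.w
wwwwww#w##oooowoooooo.wwwwwwwwww
wwwwww###.ooooooooo.o.wwwwwwwwww
wwwwwwww#.oooooooooooowwwwwwwwww
www#wwww#woooooooooooowwwwwwwwww
wwwwwwwoo.oooooooo..oowwwwwwwwww
#wwww.oooooooooooooooowwwwwwwwww
#www#oooooooooooooo...wwwwwwwwww
#wwwwwoooooooooooooo.owwwwwwwwww
##wwwwoooooooooooooowwwwwwwwwwww
##wwwwwooooooooooooo.wwwwwwwwwww
w#wwww#woooooooooooBBBwwwww.wwww
w#wwwwww.oooooooooBBBBBwwww...ww
ww#wwwwwwooooooo.BBBBBBBwwww...w
ww#wwwwwwwoooo.BwwwwBBBBwwwww...
ww#wwwwwwBooowwwwwwwwwwBwwwwww..
ww#wwwwwwBBowwwwwwwwwwwBwwwwwwww
ww..wwwwwBBBwwwwBwwwwwBwwwwwwwww
www#wwwwwBBBwwwwBBB.wwBwwwwwwwww
www#wwwwwwBBBBBBBBBBBBwwwwwwwwww
wwww#wwwwwwBBBBBBBBBBwwwwwwwwwww
wwww#wwwwwwwBBBBBBBwwwwwwwwwwwww
wwww#wwwwwwwwwwwwwwwwwwwwwwwwwww
wwww#wwwwwwwwwwwwwwwwwwwwwwwwwww
wwwww#wwwwwwwwwwwwwwwwwwwwwwwwww
wwwww#wwwwwwwwwwwwwwwwwwwwwwwwww
wwwww#wwwwwwwwwwwwwwwwwwwwwwwwww
```

>>> {"api": "jog_arm", "payload": {"increments": [{"slide":[-0.15,0.3,0],"spin":0,"fingers":-0.6},{"slide":[-0.25,0.6,0],"spin":0,"fingers":-0.6},{"slide":[-0.4,0.9,0],"spin":0,"fingers":-0.6},{"slide":[-0.45,1,0],"spin":0,"fingers":-0.6},{"slide":[-0.45,1,0],"spin":0,"fingers":-0.6},{"slide":[-0.45,1,0],"spin":0,"fingers":-0.6},{"slide":[-0.45,1,0],"spin":0,"fingers":-0.6},{"slide":[-0.45,1,0],"spin":0,"fingers":-0.6},{"slide":[-0.45,1,0],"spin":0,"fingers":-0.6},{"slide":[-0.45,1,0.1],"spin":0,"fingers":-0.6},{"slide":[-0.4,1,0.3],"spin":0,"fingers":-0.6},{"slide":[-0.4,0.9,0.4],"spin":0,"fingers":-0.6}]}}

```text
time: 12.87
eef_pos: [0.4491, -0.3804, 0.2591]
eef_rot: [0.99, 0.144, 0.0, 0.001]
wrist_force: [1.1, 0.4, -4.1]
opening: 0.0694
gripper_force: 46.9
```

>>> {"api": "jog_arm", "payload": {"increments": [{"slide":[-0.25,0.5,0.6],"spin":0,"fingers":-0.6},{"slide":[0,0,0.8],"spin":0,"fingers":-0.6},{"slide":[0,0,0.6],"spin":0,"fingers":-0.6},{"slide":[0,0,0],"spin":0,"fingers":-0.6},{"slide":[0,0,0],"spin":0,"fingers":-0.6}]}}

```text
time: 13.28
eef_pos: [0.4463, -0.3944, 0.1983]
eef_rot: [0.99, 0.144, -0.001, -0.001]
wrist_force: [-0.5, 0.4, -3.2]
opening: 0.069
gripper_force: 47.2
```

```bash
python3 chk.py; python3 ang.py
```

```text
13.2833 [ 0.4463 -0.3944  0.1983 16.5898] [-0.5  0.4 -3.2] [-0.03  0.01 -0.01] 0.069 47.20543026924133
edge rows [97, 97, 97, 97, 208, 214, 212, 98, 98, 98, 98]
{0: 182, 5: 170, 10: 157, 15: 145, 20: 133, 25: 120, 30: 108, 35: 95, 40: 82, 45: 69, 50: 57, 55: 44, 60: 31, 65: 18, 70: 5}
```

>>> {"api": "jog_arm", "payload": {"increments": [{"slide":[0,0,0.4],"spin":0,"fingers":-0.6},{"slide":[0,0,0.3],"spin":0,"fingers":-0.6},{"slide":[0.1,0,0.1],"spin":0,"fingers":-0.605},{"slide":[0,0,0],"spin":0,"fingers":-0.605}]}}

```text
time: 13.72
eef_pos: [0.451, -0.3937, 0.1771]
eef_rot: [0.989, 0.145, 0.002, 0.002]
wrist_force: [1.6, 1.6, 8.3]
opening: 0.0689
gripper_force: 48.9
```

>>> {"api": "jog_arm", "payload": {"increments": [{"slide":[0.5,0,0.2],"spin":0,"fingers":-0.605},{"slide":[0.5,0,0.22],"spin":0,"fingers":-0.605},{"slide":[0.45,0,0.26],"spin":0,"fingers":-0.605}]}}

```text
time: 13.97
eef_pos: [0.493, -0.3813, 0.1569]
eef_rot: [0.99, 0.144, 0.002, 0.002]
wrist_force: [2.6, 0.8, 5.8]
opening: 0.0692
gripper_force: 49.8
```

```bash
python3 chk.py; python3 ang.py
```

```text
13.9667 [ 0.493  -0.3813  0.1569 16.6072] [2.6 0.8 5.8] [-0.07  0.08  0.07] 0.0692 49.80758786201477
edge rows [140, 140, 140, 140, 220, 225, 223, 140, 140, 140, 140]
{0: 183, 5: 170, 10: 158, 15: 145, 20: 133, 25: 121, 30: 108, 35: 95, 40: 83, 45: 70, 50: 57, 55: 44, 60: 31, 65: 18, 70: 6}
```

>>> {"api": "jog_arm", "payload": {"increments": [{"slide":[0.45,0,0.33],"spin":0,"fingers":-0.605},{"slide":[0.4,0,0.36],"spin":0,"fingers":-0.605},{"slide":[0.35,0,0.38],"spin":0,"fingers":-0.61},{"slide":[0.1,0,0.3],"spin":0,"fingers":-0.615},{"slide":[0,0,0.1],"spin":0,"fingers":-0.62},{"slide":[0,0,0],"spin":0,"fingers":-0.62}]}}

```text
time: 14.57
eef_pos: [0.5317, -0.3699, 0.1138]
eef_rot: [0.989, 0.145, 0.003, 0.002]
wrist_force: [8.9, 4.9, 12.2]
opening: 0.0696
gripper_force: 39.5
```

```bash
python3 chk.py; python3 ang.py
```

```text
14.5667 [ 0.5317 -0.3699  0.1138 16.6434] [ 8.9  4.9 12.2] [ 1.05 -1.19  0.01] 0.0696 39.5277214050293
edge rows [190, 190, 190, 190, 238, 240, 239, 190, 190, 190, 190]
{0: 183, 5: 171, 10: 158, 15: 146, 20: 133, 25: 121, 30: 108, 35: 96, 40: 83, 45: 70, 50: 57, 55: 44, 60: 32, 65: 19, 70: 6}
```

>>> {"api": "jog_arm", "payload": {"increments": [{"slide":[0,0,-0.03],"spin":0,"fingers":-0.62},{"slide":[0,0,0],"spin":0,"fingers":-1},{"slide":[0,0,0],"spin":0,"fingers":-1},{"slide":[0,0,0],"spin":0,"fingers":-1},{"slide":[0,0,-0.5],"spin":0,"fingers":-1},{"slide":[0,0,-0.9],"spin":0,"fingers":-1},{"slide":[0,0,-1],"spin":-1,"fingers":-1},{"slide":[0,0,-1],"spin":-1,"fingers":-1},{"slide":[0,0,-0.4],"spin":-1,"fingers":-1},{"slide":[0,0,0],"spin":-1,"fingers":-1},{"slide":[0,0,0],"spin":-1,"fingers":-1},{"slide":[0,0,0],"spin":-1,"fingers":-1}]}}

```text
time: 15.67
eef_pos: [0.5283, -0.3698, 0.2257]
eef_rot: [0.895, 0.445, 0.0, 0.0]
wrist_force: [0.0, 0.1, 0.0]
opening: 0.0853
gripper_force: 0.0
```

>>> {"api": "jog_arm", "payload": {"increments": [{"slide":[0,0,0],"spin":-1,"fingers":-1},{"slide":[0,0,0],"spin":-1,"fingers":-1},{"slide":[0,0,0],"spin":-1,"fingers":-1},{"slide":[0,0,0],"spin":-1,"fingers":-1},{"slide":[0,0,0],"spin":-1,"fingers":-1},{"slide":[0,0,0],"spin":-1,"fingers":-1},{"slide":[0,0,0],"spin":-1,"fingers":-1},{"slide":[0,0,0],"spin":-1,"fingers":-1},{"slide":[0,0,0],"spin":-1,"fingers":-1},{"slide":[0,0,0],"spin":0,"fingers":-1},{"slide":[0,0,0],"spin":0,"fingers":-1}]}}

```text
time: 16.58
eef_pos: [0.5284, -0.3698, 0.2253]
eef_rot: [0.599, 0.801, 0.0, -0.0]
wrist_force: [0.1, -0.1, -0.7]
opening: 0.0854
gripper_force: 0.0
```

Run:
```python
from plan import *; from h import *; from rig import manip
import pickle
s=manip.observe();print(s['time'],np.round(now(),4),s['qpos'].round(2))
m=manip.camera_model('wrist');w=manip.snapshot('wrist')[:,:,::-1].copy();sc=manip.snapshot('scene')[:,:,::-1].copy()
cv2.imwrite('pics/w3.png',w);cv2.imwrite('pics/s5.png',sc);pickle.dump(m,open('w3.pkl','wb'))
a=cv2.resize(w,(760,570),interpolation=cv2.INTER_CUBIC);b=cv2.resize(sc[190:270,140:260],(240,160));a[410:570,520:760]=b
cv2.imwrite('pics/m2.png',a)
```

```text
16.5833 [  0.5284  -0.3698   0.2253 106.3926] [-0.71  0.54  1.53  0.    1.06 -1.  ]
```

View pics/m2.png

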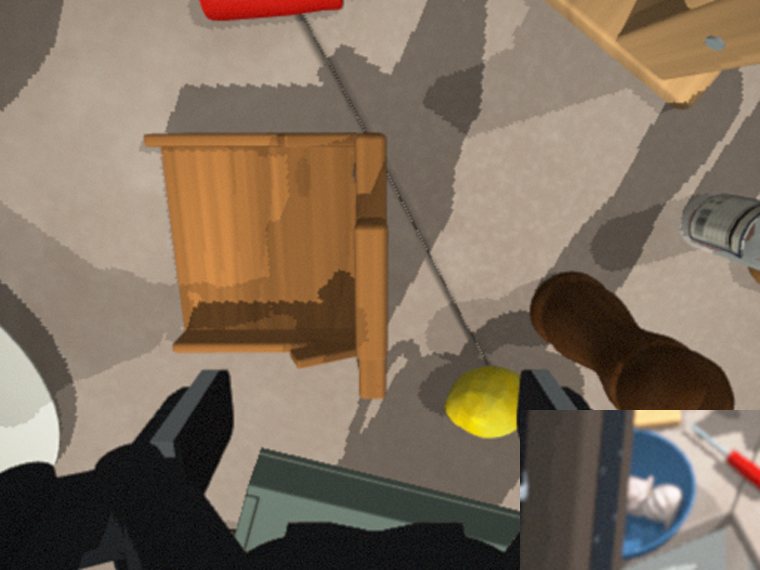

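Run:
```python
from plan import *; from h import *; import pickle
m=pickle.load(open('w3.pkl','rb'));s=760/512
im=cv2.imread('pics/w3.png')
px=lambda *a:(np.array(a)+.5)/s-.5
P=onz(m,px((357,226),(386,226),(360,397),(384,397)),.126);print(P.round(4))
u=np.array([np.cos(np.radians(16.5)),np.sin(np.radians(16.5))]);v=np.array([-u[1],u[0]])
print('along u',(P[:,:2]@u).round(4),'v',(P[:,:2]@v).round(4))
# fine edges: brown mask columns at several rows of the raw image
h=cv2.cvtColor(im,cv2.COLOR_BGR2HSV);k=cv2.inRange(h,(5,110,40),(18,255,255))
for r in(160,180,200,220,240,255):
    c=np.flatnonzero(k[r,235:275])+235; g=cv2.cvtColor(im,cv2.COLOR_BGR2GRAY)[r,232:268]
    Q=onz(m,[(c.max(),r)],.126)[0,:2]; print(r,c.min(),c.max(),Q.round(4),(Q@u).round(4), np.diff(g.astype(int)).tolist())
t=np.array(now());print('tcp',(t[:2]@u).round(4),(t[:2]@v).round(4))
```

```text
[[ 0.5114 -0.3401  0.126 ]
 [ 0.5242 -0.3364  0.126 ]
 [ 0.5371 -0.4256  0.126 ]
 [ 0.549  -0.4221  0.126 ]]
along u [0.3937 0.4071 0.3941 0.4065] v [-0.4714 -0.4714 -0.5606 -0.5606]
160 235 260 [ 0.5259 -0.3416] 0.4072 [-1, -3, 10, 7, -5, -11, 9, 7, 12, 2, 0, 2, -3, -3, 1, -2, 1, 1, 1, 5, -3, -3, -2, 3, -9, -11, -10, -12, 1, 21, 2, -3, 1, 0, 1]
180 235 260 [ 0.53   -0.3553] 0.4073 [2, 5, 4, -2, 1, -7, -7, 23, 5, 3, 2, 0, -2, 1, -1, -1, -2, 1, 3, 0, 3, -3, -3, -1, -5, -13, -11, -9, 8, 10, 1, 0, -3, 2, 2]
200 235 260 [ 0.5343 -0.3696] 0.4073 [0, 2, -4, 5, -1, 4, 21, 24, 12, 5, 6, -6, 0, -1, 1, -1, 0, 1, 2, 3, -5, -2, 2, -2, -8, -8, -13, -10, 5, 9, 2, 4, -2, 0, 0]
220 235 260 [ 0.5388 -0.3844] 0.4074 [2, 1, -1, -2, -3, 0, 17, 24, 12, 2, 1, -5, 5, 6, 8, -1, -1, 3, 0, -1, 1, -3, 0, -2, -6, -14, -9, -1, 34, 31, 0, 2, -1, -1, -4]
240 235 259 [ 0.5427 -0.3999] 0.4068 [3, 2, 4, 6, 13, 7, 0, -9, 0, 9, 4, 1, 0, -2, 0, -1, 0, -1, 2, 0, 1, -1, -4, 0, -5, -10, -11, -2, 7, 2, 1, 2, -5, 3, 16]
255 242 259 [ 0.5463 -0.4119] 0.4068 [0, -4, 3, -1, -1, 0, 3, -5, -11, -36, 10, 6, 3, -1, -7, -2, 5, 0, 0, 1, 0, -1, 4, -4, -9, -11, -4, 29, 31, 3, -1, -17, -38, -3, -1]
tcp 0.4016 -0.5046
```

>>> {"api": "jog_arm", "payload": {"increments": [{"slide":[0,0,0.5],"spin":0,"fingers":-1},{"slide":[0,0,0.9],"spin":0,"fingers":-1},{"slide":[0,0,0.9],"spin":0,"fingers":-1},{"slide":[0,0,0.8],"spin":0,"fingers":-1},{"slide":[0,0,0.4],"spin":0,"fingers":-0.5},{"slide":[0,0,0.23],"spin":0,"fingers":0},{"slide":[0,0,0],"spin":0,"fingers":0.4},{"slide":[0,0,0],"spin":0,"fingers":1},{"slide":[0,0,0],"spin":0,"fingers":1},{"slide":[0,0,0],"spin":0,"fingers":1},{"slide":[0,0,0],"spin":0,"fingers":1},{"slide":[0,0,0],"spin":0,"fingers":1}], "grip_force": 100}}

```text
time: 17.68
eef_pos: [0.5288, -0.3702, 0.1151]
eef_rot: [0.598, 0.802, -0.0, 0.001]
wrist_force: [-1.5, -0.6, 5.7]
opening: 0.0146
gripper_force: 99.1
```

Run:
```python
from plan import *; from rig import manip
s=manip.observe();print(s['time'],np.round(now(),4),s['wrist_force'].round(1),s['torque'].round(2),s['opening'],s['gripper_force'])
```

```text
17.6833 [  0.5288  -0.3702   0.1151 106.581 ] [-1.5 -0.6  5.7] [ 0.04  0.34 -0.  ] 0.014569645866420714 99.08866653743416
```

Run:
```python
from plan import *
s=now()
r,p=plan(s,[(s[0],s[1],.31,s[3])],1,.026);r2,p=plan(p,[(.594,-.093,.31,72.6)],1,.026);print(len(r),len(r2),p.round(3));show(r[:1]);show(r2)
```

```text
8 11 [ 0.594 -0.093  0.31  72.621]
[{"slide":[0.0,0.0,-0.81],"spin":-0.0,"fingers":1}]
[{"slide":[0.75,0.43,0.0],"spin":0.51,"fingers":1},{"slide":[0.77,0.39,0.0],"spin":0.52,"fingers":1},{"slide":[0.79,0.35,0.0],"spin":0.51,"fingers":1},{"slide":[0.81,0.3,0.0],"spin":0.52,"fingers":1},{"slide":[0.82,0.26,0.0],"spin":0.51,"fingers":1},{"slide":[0.84,0.21,0.0],"spin":0.52,"fingers":1},{"slide":[0.85,0.17,0.0],"spin":0.51,"fingers":1},{"slide":[0.85,0.12,0.0],"spin":0.52,"fingers":1},{"slide":[0.86,0.08,0.0],"spin":0.51,"fingers":1},{"slide":[0.86,0.03,0.0],"spin":0.52,"fingers":1},{"slide":[0.86,-0.02,0.0],"spin":0.51,"fingers":1}]
```

>>> {"api": "jog_arm", "payload": {"increments": [{"slide":[0,0,-0.3],"spin":0,"fingers":1},{"slide":[0,0,-0.6],"spin":0,"fingers":1},{"slide":[0,0,-0.9],"spin":0,"fingers":1},{"slide":[0,0,-0.9],"spin":0,"fingers":1},{"slide":[0,0,-0.9],"spin":0,"fingers":1},{"slide":[0,0,-0.9],"spin":0,"fingers":1},{"slide":[0,0,-0.9],"spin":0,"fingers":1},{"slide":[0,0,-0.7],"spin":0,"fingers":1},{"slide":[0,0,-0.4],"spin":0,"fingers":1}]}}

```text
time: 18.43
eef_pos: [0.5286, -0.3697, 0.3121]
eef_rot: [0.598, 0.802, 0.0, 0.002]
wrist_force: [0.6, -0.7, -4.3]
opening: 0.0144
gripper_force: 97.9
```

>>> {"api": "jog_arm", "payload": {"increments": [{"slide":[0.35,0.2,0],"spin":0.4,"fingers":1},{"slide":[0.8,0.4,0],"spin":0.5,"fingers":1},{"slide":[0.8,0.35,0],"spin":0.5,"fingers":1},{"slide":[0.8,0.3,0],"spin":0.5,"fingers":1},{"slide":[0.8,0.3,0],"spin":0.5,"fingers":1},{"slide":[0.85,0.25,0],"spin":0.5,"fingers":1},{"slide":[0.85,0.2,0],"spin":0.5,"fingers":1},{"slide":[0.85,0.15,0],"spin":0.5,"fingers":1},{"slide":[0.85,0.1,0],"spin":0.5,"fingers":1},{"slide":[0.85,0.05,0],"spin":0.5,"fingers":1},{"slide":[0.85,0,0],"spin":0.5,"fingers":1},{"slide":[0.5,0,0],"spin":0.25,"fingers":1}]}}

```text
time: 19.43
eef_pos: [0.5955, -0.0884, 0.3091]
eef_rot: [0.806, 0.592, 0.0, -0.0]
wrist_force: [0.1, -0.4, -3.4]
opening: 0.0143
gripper_force: 97.8
```

>>> {"api": "jog_arm", "payload": {"increments": [{"slide":[0,0,0],"spin":0,"fingers":1},{"slide":[0,0,0],"spin":0,"fingers":1}]}}

```text
time: 19.6
eef_pos: [0.5954, -0.0902, 0.3089]
eef_rot: [0.805, 0.593, 0.0, 0.0]
wrist_force: [-0.4, -0.5, -3.8]
opening: 0.0142
gripper_force: 97.8
```

Run:
```python
from plan import *; from h import *; from rig import manip
import pickle
s=manip.observe();print(s['time'],np.round(now(),4),s['wrist_force'].round(1),s['torque'].round(2),s['opening'],s['gripper_force'])
m=manip.camera_model('wrist');w=manip.snapshot('wrist')[:,:,::-1].copy();t=manip.snapshot('top')[:,:,::-1].copy()
cv2.imwrite('pics/w4.png',w);cv2.imwrite('pics/top4.png',t);pickle.dump(m,open('w4.pkl','wb'))
cv2.imwrite('pics/m3.png',cv2.resize(w,(800,600),interpolation=cv2.INTER_CUBIC))
# predicted rack features in m3
sx=np.array([.6815,-.12,0]);X=np.array([.954,-.3,0]);Y=np.array([.3,.954,0])
for n,a in{'Lpost in front top':(-.015,.0785,.2),'Rpost in front top':(-.015,-.0785,.2),'bufL':(0,.045,.16),'bufR':(0,-.045,.16),'Lpost out front':(-.015,.0985,.2)}.items():
    print(n,(proj(m,sx+a[0]*X+a[1]*Y+[0,0,a[2]])[0]*1.5625).round())
```

```text
19.6 [ 0.5954 -0.0902  0.3089 72.8052] [-0.4 -0.5 -3.8] [-0.05 -0.09 -0.01] 0.01424557373051055 97.7994704246521
Lpost in front top [570. 137.]
Rpost in front top [538. 451.]
bufL [567. 203.]
bufR [551. 360.]
Lpost out front [575.  87.]
```

View pics/m3.png

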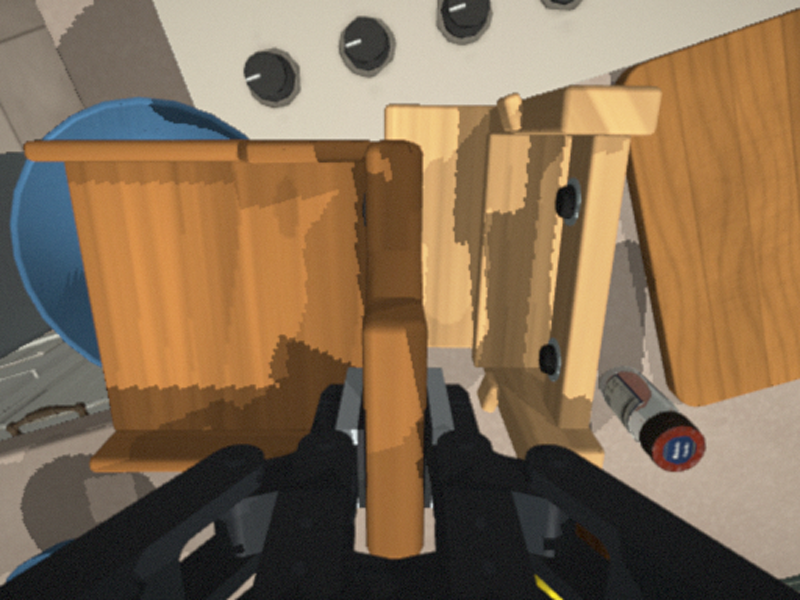

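Run:
```python
from plan import *; from h import *; import pickle
m=pickle.load(open('w4.pkl','rb'));s=1.5625
px=lambda *a:(np.array(a)+.5)/s-.5
t=np.array([.5954,-.0902,.3089]);a=np.radians(72.8);tx=np.array([np.cos(a),np.sin(a),0]);ty=np.array([np.sin(a),-np.cos(a),0])
def rel(p,z): q=onz(m,px(p),z)[0]-t;return (round(1e3*q@tx,1),round(1e3*q@ty,1))
print('caddy in tool x(left),y(back): tab Lend',rel((396,316),.320),'tab edges',rel((366,400),.320),rel((427,400),.320),'board Lend',rel((393,142),.290))
im=cv2.imread('pics/w4.png');g=cv2.cvtColor(im,cv2.COLOR_BGR2GRAY).astype(int)
c=int(393/s);print('col',c,g[80:105,c].tolist());print('col tab',g[185:215,int(396/s)].tolist())
# rack
print('Lpost inner top edge',rel((590,134.5),.2),rel((640,135),.2),'front edge',rel((565,110),.2))
for n,p,q in(('L',(561,202),(93,88)),('R',(545,358),(215,128))):
    T=lambda U,V:((U+.5)/3.4-.5+155,(V+.5)/3.4-.5+70)
    print('buf',n,rel(p,.16),tri((m,px(p)),('top',T(*q))))
    k=g[int(p[1]/s)-12:int(p[1]/s)+13,int(p[0]/s)];print(k.tolist())
    k=g[int(p[1]/s),int(p[0]/s)-12:int(p[0]/s)+13];print('row',k.tolist())
dark=cv2.inRange(im,(0,0,0),(55,55,55))[80:250,335:385];n,l,st,ce=cv2.connectedComponentsWithStats(dark)
print([(st[i].tolist(),(ce[i]+[335,80]).round(1).tolist()) for i in range(1,n) if st[i,4]>25])
```

```text
caddy in tool x(left),y(back): tab Lend (np.float64(36.4), np.float64(0.7)) tab edges (np.float64(14.6), np.float64(-6.6)) (np.float64(14.6), np.float64(8.3)) board Lend (np.float64(74.6), np.float64(-0.0))
col 251 [211, 212, 211, 213, 211, 211, 212, 214, 214, 141, 70, 66, 67, 72, 76, 76, 74, 81, 77, 77, 80, 79, 79, 77, 77]
col tab [87, 85, 88, 84, 85, 72, 58, 61, 61, 59, 63, 65, 68, 70, 66, 69, 67, 72, 69, 68, 73, 80, 81, 87, 93, 103, 110, 119, 124, 136]
Lpost inner top edge (np.float64(76.6), np.float64(84.7)) (np.float64(76.4), np.float64(106.3)) front edge (np.float64(86.5), np.float64(72.9))
buf L (np.float64(42.8), np.float64(87.9)) (array([ 0.69418276, -0.07646997,  0.15812043]), [np.float64(1.8), np.float64(1.8)])
[203, 198, 139, 61, 14, 20, 23, 20, 15, 12, 16, 17, 22, 20, 17, 22, 23, 23, 28, 33, 30, 46, 134, 180, 189]
row [143, 141, 140, 139, 140, 139, 135, 120, 67, 22, 11, 16, 22, 24, 31, 35, 36, 33, 32, 27, 31, 52, 95, 123, 127]
buf R (np.float64(-46.3), np.float64(87.3)) (array([ 0.66712017, -0.16248254,  0.15738592]), [np.float64(1.7), np.float64(1.7)])
[124, 129, 126, 92, 45, 16, 19, 19, 17, 21, 20, 19, 18, 22, 24, 23, 21, 17, 18, 16, 23, 45, 88, 95, 93]
row [136, 133, 131, 134, 140, 141, 143, 138, 116, 40, 12, 9, 18, 25, 32, 27, 23, 24, 23, 28, 57, 97, 113, 81, 76]
[([21, 38, 13, 22, 228], [362.1, 128.7]), ([10, 140, 11, 20, 181], [350.3, 229.7])]
```

>>> {"api": "jog_arm", "payload": {"increments": [{"slide":[-0.03,0.3,0],"spin":0.03,"fingers":1},{"slide":[-0.04,0.6,0],"spin":0,"fingers":1},{"slide":[0,0.5,0],"spin":0,"fingers":1},{"slide":[0,0.25,0.2],"spin":0,"fingers":1},{"slide":[0,0,0.5],"spin":0,"fingers":1},{"slide":[0,0,0.7],"spin":0,"fingers":1},{"slide":[0,0,0.7],"spin":0,"fingers":1},{"slide":[0,0,0.5],"spin":0,"fingers":1},{"slide":[0,0,0.2],"spin":0,"fingers":1},{"slide":[0,0,0],"spin":0,"fingers":1},{"slide":[0,0,0],"spin":0,"fingers":1}]}}

```text
time: 20.62
eef_pos: [0.6424, -0.1082, 0.2248]
eef_rot: [0.807, 0.591, 0.0, 0.0]
wrist_force: [0.3, -0.1, -3.8]
opening: 0.0145
gripper_force: 97.9
```

```bash
cat > st.py <<'E'
from plan import *; from h import *; from rig import manip
s=manip.observe();t=now();a=np.radians(t[3]);tx=np.array([np.cos(a),np.sin(a),0]);ty=np.array([np.sin(a),-np.cos(a),0])
f=s['wrist_force'];q=s['torque'];rel=np.array(t[:3])-[.6815,-.12,0]
X=np.array([.954,-.3,0]);Y=np.array([.3,.954,0])
z=R.from_quat(s['eef_rot']).apply([0,0,1])
print(round(s['time'],2),'tcp',np.round(t,4),'rack x,y',(rel@X).round(4),(rel@Y).round(4),'F tx,ty,z',(f@tx).round(1),(f@ty).round(1),f[2].round(1),'M tx,ty,z',(q@tx).round(2),(q@ty).round(2),q[2].round(2),'toolz',z.round(4),s['gripper_force'])
E
python3 st.py
```

```text
20.62 tcp [ 0.6424 -0.1082  0.2248 72.4888] rack x,y -0.0409 -0.0005 F tx,ty,z -0.0 0.4 -3.8 M tx,ty,z -0.18 -0.03 0.01 toolz [ 2.e-04  0.e+00 -1.e+00] 97.90818929672241
```

>>> {"api": "jog_arm", "payload": {"increments": [{"slide":[0,0,0.17],"spin":0,"fingers":1},{"slide":[0,0.2,0],"spin":0,"fingers":1},{"slide":[0,0.2,0],"spin":0,"fingers":1},{"slide":[0,0.15,0],"spin":0,"fingers":1},{"slide":[0,0.1,0],"spin":0,"fingers":1},{"slide":[0,0,0],"spin":0,"fingers":1}]}}

```text
time: 21.12
eef_pos: [0.6615, -0.1139, 0.2194]
eef_rot: [0.806, 0.591, 0.0, 0.0]
wrist_force: [1.1, -0.3, -4.1]
opening: 0.0146
gripper_force: 98.0
```

```bash
python3 st.py
```

```text
21.12 tcp [ 0.6615 -0.1139  0.2194 72.5055] rack x,y -0.0209 -0.0002 F tx,ty,z 0.1 1.1 -4.1 M tx,ty,z -0.13 -0.02 0.03 toolz [ 6.e-04 -1.e-04 -1.e+00] 97.95639753341675
```

>>> {"api": "jog_arm", "payload": {"increments": [{"slide":[0,0,0.1],"spin":0,"fingers":1},{"slide":[0,0,0],"spin":0,"fingers":1}]}}

```text
time: 21.28
eef_pos: [0.6605, -0.1136, 0.2158]
eef_rot: [0.806, 0.591, -0.0, -0.0]
wrist_force: [-0.9, 0.4, -3.0]
opening: 0.0147
gripper_force: 98.0
```

```bash
python3 st.py
```

```text
21.28 tcp [ 0.6605 -0.1136  0.2158 72.508 ] rack x,y -0.022 -0.0002 F tx,ty,z 0.2 -1.0 -3.0 M tx,ty,z -0.12 0.03 -0.04 toolz [-9.e-04  3.e-04 -1.e+00] 97.99552202224731
```

>>> {"api": "jog_arm", "payload": {"increments": [{"slide":[0,0,0.04],"spin":0,"fingers":1},{"slide":[0,0,0],"spin":0,"fingers":1}]}}

```text
time: 21.45
eef_pos: [0.6607, -0.1135, 0.2152]
eef_rot: [0.806, 0.591, 0.0, -0.0]
wrist_force: [-0.1, 0.2, -3.8]
opening: 0.0148
gripper_force: 98.2
```

>>> {"api": "jog_arm", "payload": {"increments": [{"slide":[0,0,0.04],"spin":0,"fingers":1},{"slide":[0,0,0],"spin":0,"fingers":1}]}}

```text
time: 21.62
eef_pos: [0.6608, -0.1135, 0.2151]
eef_rot: [0.806, 0.591, 0.0, 0.0]
wrist_force: [-1.5, 2.0, 3.8]
opening: 0.0149
gripper_force: 99.2
```

```bash
python3 st.py
```

```text
21.62 tcp [ 0.6608 -0.1135  0.2151 72.5178] rack x,y -0.0217 0.0 F tx,ty,z 1.5 -2.0 3.8 M tx,ty,z 0.44 0.08 -0.05 toolz [ 0.0011 -0.     -1.    ] 99.2310631996952
```

>>> {"api": "jog_arm", "payload": {"increments": [{"slide":[0,0.1,-0.03],"spin":0,"fingers":1},{"slide":[0,0.15,0],"spin":0,"fingers":1},{"slide":[0,0.1,0],"spin":0,"fingers":1},{"slide":[0,0,0],"spin":0,"fingers":1}]}}

```text
time: 21.95
eef_pos: [0.6704, -0.1167, 0.2151]
eef_rot: [0.806, 0.591, -0.001, -0.001]
wrist_force: [-6.8, 1.9, 5.7]
opening: 0.0149
gripper_force: 99.3
```

```bash
python3 st.py
```

```text
21.95 tcp [ 0.6704 -0.1167  0.2151 72.5011] rack x,y -0.0115 -0.0002 F tx,ty,z -0.2 -7.1 5.7 M tx,ty,z 1.38 -0.06 -0.13 toolz [-2.5e-03  8.0e-04 -1.0e+00] 99.33514201082289
```

>>> {"api": "jog_arm", "payload": {"increments": [{"slide":[0,0.07,0],"spin":0,"fingers":1},{"slide":[0,0,0],"spin":0,"fingers":1}]}}

```text
time: 22.12
eef_pos: [0.6715, -0.1171, 0.2152]
eef_rot: [0.806, 0.591, -0.001, -0.002]
wrist_force: [-12.3, 3.7, 7.7]
opening: 0.0145
gripper_force: 99.8
```

```bash
python3 st.py
```

```text
22.12 tcp [ 0.6715 -0.1171  0.2152 72.5048] rack x,y -0.0104 -0.0002 F tx,ty,z -0.2 -12.8 7.7 M tx,ty,z 2.59 -0.13 -0.09 toolz [-0.0047  0.0014 -1.    ] 99.8185595870018
```

>>> {"api": "jog_arm", "payload": {"increments": [{"slide":[0,0,-0.03],"spin":0,"fingers":1},{"slide":[0,0,0],"spin":0,"fingers":1}]}}

```text
time: 22.28
eef_pos: [0.6714, -0.1171, 0.2152]
eef_rot: [0.806, 0.591, -0.002, -0.002]
wrist_force: [-9.0, 2.6, 0.9]
opening: 0.0144
gripper_force: 98.6
```

```bash
python3 st.py
```

```text
22.28 tcp [ 0.6714 -0.1171  0.2152 72.5083] rack x,y -0.0105 -0.0002 F tx,ty,z -0.2 -9.4 0.9 M tx,ty,z 1.9 -0.04 -0.08 toolz [-0.0048  0.0014 -1.    ] 98.59248957596719
```

>>> {"api": "jog_arm", "payload": {"increments": [{"slide":[0,0,-0.02],"spin":0,"fingers":1},{"slide":[0,0,0],"spin":0,"fingers":1}]}}

```text
time: 22.45
eef_pos: [0.6714, -0.1171, 0.2152]
eef_rot: [0.806, 0.591, -0.002, -0.002]
wrist_force: [-9.4, 2.7, -2.3]
opening: 0.0144
gripper_force: 98.3
```

```bash
python3 st.py
python3 - <<'E'
from h import *; from plan import *; from rig import manip; import pickle
w=manip.snapshot('wrist')[:,:,::-1].copy();cv2.imwrite('pics/w5.png',w);m=manip.camera_model('wrist');pickle.dump(m,open('w5.pkl','wb'))
# buffers now: dark comps
d=cv2.inRange(w,(0,0,0),(55,55,55))[60:260,235:330];n,l,st,ce=cv2.connectedComponentsWithStats(d)
print([(st[i].tolist(),(ce[i]+[235,60]).round(1).tolist()) for i in range(1,n) if st[i,4]>15])
E
```

```text
22.45 tcp [ 0.6714 -0.1171  0.2152 72.5044] rack x,y -0.0106 -0.0002 F tx,ty,z -0.3 -9.8 -2.3 M tx,ty,z 1.73 -0.1 -0.1 toolz [-0.0055  0.0016 -1.    ] 98.28645681962371
[([35, 68, 5, 32, 148], [272.0, 143.2]), ([51, 187, 15, 13, 151], [292.4, 253.4])]
```

```bash
cat > av.py <<'E'
from plan import *; from h import *; from rig import manip
L=[]
for i in range(8):
    s=manip.observe();a=np.radians(psi(s['eef_rot']));tx=np.array([np.cos(a),np.sin(a),0]);ty=np.array([np.sin(a),-np.cos(a),0]);f=s['wrist_force'];q=s['torque']
    L.append([f@tx,f@ty,f[2],q@tx,q@ty,q[2]]);manip.snapshot('wrist')
L=np.array(L);t=now();rel=np.array(t[:2])-[.6815,-.12]
print(round(s['time'],2),'F',L[:,:3].mean(0).round(2),'M',L[:,3:].mean(0).round(3),'sd',L.std(0).round(2),'x,y',(rel@[.954,-.3]).round(4),(rel@[.3,.954]).round(4),'psi',round(t[3],2),t[2].round(4),R.from_quat(s['eef_rot']).apply([0,0,1]).round(4),round(s['gripper_force'],1))
E
python3 av.py
```

```text
22.85 F [ 0.14 -8.95 -2.67] M [ 1.733 -0.074 -0.105] sd [0.34 0.51 0.32 0.02 0.02 0.03] x,y -0.0106 -0.0002 psi 72.5 0.2152 [-0.0055  0.0016 -1.    ] 98.3
```

>>> {"api": "jog_arm", "payload": {"increments": [{"slide":[0,0.02,0],"spin":0.06,"fingers":1},{"slide":[0,0,0],"spin":0,"fingers":1},{"slide":[0,0,0],"spin":0,"fingers":1}]}}

```text
time: 23.15
eef_pos: [0.6718, -0.1171, 0.2152]
eef_rot: [0.808, 0.589, -0.002, -0.002]
wrist_force: [-9.2, 3.0, -2.3]
opening: 0.0141
gripper_force: 98.2
```

```bash
python3 av.py
```

```text
23.5 F [ 0.08 -9.84 -2.24] M [ 1.874 -0.062 -0.053] sd [0.42 0.6  0.58 0.03 0.03 0.02] x,y -0.0101 -0.0002 psi 72.16 0.2152 [-0.0059  0.0017 -1.    ] 98.2
```

>>> {"api": "jog_arm", "payload": {"increments": [{"slide":[0,0.04,0.01],"spin":0.06,"fingers":1},{"slide":[0,0.02,0],"spin":0,"fingers":1},{"slide":[0,0,0],"spin":0,"fingers":1},{"slide":[0,0,0],"spin":0,"fingers":1}]}}

```text
time: 23.88
eef_pos: [0.6728, -0.1175, 0.2152]
eef_rot: [0.81, 0.586, -0.002, -0.003]
wrist_force: [-14.1, 3.8, 2.8]
opening: 0.0144
gripper_force: 98.9
```

```bash
python3 av.py
```

```text
24.23 F [ -0.11 -14.76   2.48] M [ 2.943 -0.109  0.012] sd [0.45 0.48 0.54 0.03 0.03 0.03] x,y -0.0091 -0.0001 psi 71.8 0.2152 [-0.0075  0.0022 -1.    ] 98.9
```

>>> {"api": "jog_arm", "payload": {"increments": [{"slide":[0,-0.02,-0.02],"spin":0,"fingers":1},{"slide":[0,0,0],"spin":0,"fingers":1},{"slide":[0,0,0],"spin":0,"fingers":1}]}}

```text
time: 24.53
eef_pos: [0.6724, -0.1173, 0.2152]
eef_rot: [0.81, 0.586, -0.002, -0.003]
wrist_force: [-11.9, 4.4, -2.7]
opening: 0.0143
gripper_force: 98.5
```

```bash
python3 av.py
```

```text
24.88 F [  0.18 -12.64  -2.54] M [ 2.429 -0.084  0.022] sd [0.69 0.46 0.62 0.02 0.03 0.02] x,y -0.0095 -0.0002 psi 71.8 0.2152 [-0.0076  0.0022 -1.    ] 98.5
```

>>> {"api": "jog_arm", "payload": {"increments": [{"slide":[0,0,0.006],"spin":0,"fingers":1},{"slide":[0,0,0],"spin":0,"fingers":1}]}}

```text
time: 25.1
eef_pos: [0.6724, -0.1173, 0.2152]
eef_rot: [0.81, 0.586, -0.002, -0.003]
wrist_force: [-11.8, 4.1, -1.5]
opening: 0.0143
gripper_force: 98.6
```

```bash
python3 av.py
python3 - <<'E'
from h import *; from rig import manip
w=manip.snapshot('wrist')[:,:,::-1].copy();cv2.imwrite('pics/w6.png',w);t=manip.snapshot('top')[:,:,::-1].copy();sc=manip.snapshot('scene')[:,:,::-1].copy();cv2.imwrite('pics/top6.png',t);cv2.imwrite('pics/s6.png',sc)
for n in('w4','w6'):
    h=cv2.cvtColor(cv2.imread(f'pics/{n}.png'),cv2.COLOR_BGR2HSV);k=cv2.inRange(h,(5,120,50),(17,255,255))
    print(n,[int(np.flatnonzero(k[r,:200])[0]) for r in range(120,270,15)],'tab',[ (int(c.min())+225,int(c.max())+225) for r in(230,250,270,300,330) for c in [np.flatnonzero(k[r,225:290])] if len(c)])
for n,i in(('top',t),('scene',sc)):
    cs,_=cv2.findContours(blue(i),cv2.RETR_EXTERNAL,cv2.CHAIN_APPROX_NONE)
    print(n,[(cv2.boundingRect(c),cv2.contourArea(c)) for c in cs if cv2.contourArea(c)>300])
for n in('top0','scene0'):
    cs,_=cv2.findContours(blue(cv2.imread(f'pics/{n}.png')),cv2.RETR_EXTERNAL,cv2.CHAIN_APPROX_NONE)
    print(n,[(cv2.boundingRect(c),cv2.contourArea(c)) for c in cs if cv2.contourArea(c)>300])
h=cv2.cvtColor(t,cv2.COLOR_BGR2HSV)[165:255:3,120:225:3]
for r in h: print(''.join('B' if 98<=p[0]<=118 and p[1]>90 else '#' if p[2]<60 else 'w' if p[1]<75 else 'o' if p[1]>110 else '.' for p in r))
E
```

```text
25.45 F [  0.04 -12.58  -1.3 ] M [ 2.52  -0.08  -0.008] sd [0.48 0.58 0.53 0.03 0.04 0.03] x,y -0.0095 -0.0002 psi 71.8 0.2152 [-0.0074  0.0021 -1.    ] 98.6
w4 [45, 47, 50, 53, 56, 58, 61, 64, 67, 70] tab [(225, 272), (232, 272), (234, 270), (234, 270), (235, 270)]
w6 [43, 46, 48, 51, 54, 57, 60, 2, 65, 68] tab [(225, 276), (232, 272), (234, 271), (234, 270), (235, 275)]
top [((260, 276, 55, 64), 2235.5), ((128, 168, 84, 83), 3231.5)]
scene [((299, 235, 57, 50), 2110.5), ((150, 200, 77, 65), 3717.0)]
top0 [((260, 276, 58, 64), 2199.0), ((128, 168, 84, 83), 4806.0)]
scene0 [((299, 235, 57, 50), 2114.0), ((150, 200, 77, 65), 3729.0)]
#####wwwwwwwwwwwww.ooooooooooooo.oo
####wwwwwwwwwwwwB..ww.oooooooooowww
####wwwwwwwwBBBBBBBB.www.oooooowwww
###wwwww#wBBBBBBBBB..wwwwww.ooowwww
##wwwww#BBBBBBBBBBBB...ww.wwwwwwwww
wwwwwww.BBBBBBBBBBBBB..wwwwwwwwwwww
wwwwwwwBBBBBBBBBBBBBBBBwwwwwwwwwwww
#wwwwwBBBBBBBBBBBBBBBB.w.www.wwwwww
wwwwwBBBBBBBBBBBBBBBBBB.....wBwwwww
wwwwwBBBBBBBB.BBBBBBBBB......wwwwww
wwwwBBBBBBBBBwBBBB.BwwBB.B....wwwww
wwwwBBBBBB..wwwwwBBwwwww...B.wBwwww
www.BBBBBB.wwwwwwwwwwwww.w.....wwww
wwwBBBBBBBBwwwwwwwwwwwwwww.B.B.wwww
wwwBBBBBB.wwwwwwwwwwwwwwwB..B..wwww
wwwBBBBBBBwwwwwww.wwwwwww.B....wwww
wwwBBBBBBBBwwwwwwBwwwwwwwwwBB.Bwwww
wwwBBBBBBBBBBBBB...wwwwwwwww..Bwwww
wwwBBBBBBBBBBBB.B.BB.wwwwwww.BBwwww
wwwwBBBBBBBBBBB...BBwwwwwwwwB.wwwww
wwwwBBBBBBBBBBBBBBBBBwwwwwww.Bwwwww
wwwwBBBBBBBBBBBBBBBBB.wwwwwB.wwwwww
wwwwwBBBBBBBBBBBBBBBBB.www.BBwwwwww
ww#ww.BBBBBBBBBBBBBBBBBw.B.Bwwwwwww
wwwwww.BBBBBBBBBBBBBBBBBBBBwwwwwwww
wwwwwwwBBBBBBBBBBBBBBBBBBBwwwwwwwww
wwwwwwwwBBBBBBBBBBBB....Bwwwwwwwwww
wwwwwwwwwwBBBBBBBB..BBBwwwwwwwwwwww
wwwwwwwwwwwwwBBBBBBBwwwwwwwwwwwwwww
wwwwwwwwwwwwwwwwwwwwwwwwwwwwwwwwwww
```

```bash
python3 -c "
from rig import manip
print(manip.close_job())"
```

```text
the job is handed in; nothing more can be done
None
```

The job is handed in at about 25 s: the garlic bulbs are in the blue bowl, which has not moved, and the caddy is on the ledge between the posts, still gripped and pressed evenly with about 12.6 N (about 3 mm squeeze worked out per buffer), leaning back by roughly 1°.

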